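# Load the jam-jar steam pot, lock its ring and clear the baking sheet

## Robot

A 6-joint arm with a two-finger parallel gripper is mounted at the origin on the work surface. World frame = base frame: x ahead of the robot, y to its left, z up, the work surface at z = 0. Lengths are in m, angles in rad, forces in N, time in s.
With the tool pointing down it reaches from about 0.35 to 0.775 m from the base axis. Payload 5.5 kg.
Tool frame: the origin (TCP) lies between the finger pads; the fingertips stand 19 mm ahead of it and the grasp point (between the pads) is the TCP; z points along the fingers, y is the line along which they close (so a half turn about z gives the same grasp; the last joint's range is limited). The gripper opens to 85 mm and grips with 20 to 120 N. Pads are 22 mm wide; open, the fingers measure 114 mm over their backs; the gripper's body (76 mm by 85 mm) begins 54 mm behind the grasp point. The pads swing forward as they close: fully open they stand 13 mm farther back than shut.
Start: joints at [0.987, 0.313, 0.046, 1.304, 0, 1.431], TCP at [0.247, 0.519, 0.25] pointing down, gripper open.
Joint ranges: [-2.76, 2.76], [-0.86, 1.69], [-1.03, 1.26], [-2.2, 2.34], [-1.47, 1.5], [-3.14, 3.14]. Speed limits (rad/s): [2.57, 2.57, 3.14, 3.14, 3.14, 3.14].

## Interface

Orientations are given as a unit quaternion [w, x, y, z].
In Python, from workcell import env gives the robot as it stands.
- The arm moves only by the shell command python3 -m pendant 'ROWS' [FORCE]. ROWS is JSON, a list of rows, each an object with "travel": the shift along the tool's x, y, z scaled (see below), a list of three; "rot": the turn, a rotation vector about the tool's x, y, z scaled (see below), a list of three; "fingers": the opening, from -1 (shut) to 1 (fully open). In form: [{"travel": [dx, dy, dz], "rot": [wx, wy, wz], "fingers": fingers}, ...]. A call has 1 to 10 rows; each row is the pose to reach, as a shift and turn from the pose commanded when the call began, along the tool's axes at that moment; what a row does not reach only later rows make up. The controller multiplies each number of a shift by 0.12 m and each number of a turn by 60 degrees. A row lasts 1/10 s, in which the tool goes at most 50 mm and 8.59 degrees, less where a joint would pass 70% of its speed; a pose out of reach is approached as far as the arm can. A call with a number of a shift or a turn outside -1 to 1 is refused whole. A call with a gripper value outside its range is refused whole. The fingers move at their own pace and stop on an object; FORCE is the grip in N (left out, the last holds). Time passes only in rows, so rows that repeat a pose let the fingers close. It gives the time, the measured TCP pose, the force, the opening and the grip force at its end, in the units of the state.
- env.get_state(): the state, without advancing time (a new reading comes with each control period).
- env.read_camera(name): name is "side" or "top"; returns (picture, depth): 420x560x3 uint8, blue, green, red; 420x560 float32, m along the optical axis (not along the pixel's ray), 0 where there is no reading.
- env.camera_model(name): a dict with "fovy" (degrees; the focal length in pixels is half the picture's height over the tangent of half this angle, whatever the lens; pixels are square), "cx", "cy" (the principal point, pixels), "rvec" (rotation vector, rad) and "tvec" (3), from world to camera coordinates, as OpenCV has them. Camera axes: x right, y down, z forward; pixel columns grow to the right and rows downward; lengths in m; the calibration is good to about 2 mm. A picture is of the moment at which its call begins. camera_model takes no time and is no camera call.
- env.hand_in(): hands the job in; it is judged then, once.
Trained networks look in the newest picture that a camera, given by its name, has taken for a name from the list of things; names that differ only in an ending like _2 or _b are one class to them, and where a whole thing is asked for, a point or a joint stands for the part that bears it (a point fixed in the world has none). Each returns a list of dicts, best first, with "conf" (0 to 1); they miss things now and then, are a little off and sometimes report something else, mostly with a low value. They report only what shows in the picture. A call takes as long as a camera call.
- env.outline_of(camera, target): "mask" (420x560 bool, what is visible of it) and "xy" ([column, row] in pixels, amid what is visible of it).
The state is a dict: "clock": time; "joint_pos": joint angles; "qvel": joint speeds; "tau": joint torques, N m; "tcp_pos": TCP position; "orientation": TCP orientation; "wrist_force": force on the tool from outside, world axes, zero at the start; "ft_torque": the same for the moment, N m; "finger_gap": finger opening in m; "grip_force": force on a finger pad.
Only numpy, scipy, OpenCV 4.12 (cv2) and the standard library are available. Lean on these libraries where they do the work, as an engineer would, in place of code of your own. Each camera call takes 0.05 s, during which the arm holds its last target. There are 200 camera calls.

## Task

Stand all the jam jars from the baking sheet upright on the floor of the steam pot, setting them down gently, then put the lid on so that it lies flat on the rim inside the lock ring, and turn the ring clockwise until its left handle stands over the locked mark. Clear the emptied baking sheet away by pushing it square and flush into the steel corner upstand, long side along the back, and leave the other things on the counter where they are.

Things in the scene. Friction and masses are not known exactly. Their poses are not given: they have to be found in the camera images.
- steam_pot: Fixed counter-top steam pot: low round steel pot, 224 mm across (base 250 mm), black control panel on its -x side, open at the top. Origin: centre of its underside on the counter. Rim flange flat, 260 mm across, top 122 mm up; clear mouth 210 mm across. The captive lock ring sits round the flange (lock_ring).
- pot_floor (a point): Centre of the pot's flat inner floor plate (perforated aluminium), 36 mm above the counter, 86 mm below the rim. Four jars stand on it comfortably, e.g. 63 mm from this point, 90 deg apart.
- pot_rim (a point): Centre of the pot's mouth at the height of the rim flange's top, 122 mm above the counter: where the lid's underside comes to lie.
- lock_ring (a joint): Angle (rad) of the captive aluminium ring round the pot's rim, turning about the pot's upright axis: 0 open stop, growing clockwise seen from above, 1.047 locked mark, 1.10 end stop. Stays where left; turning takes about 0.5 N m. Ring 266 mm inside, 282 outside, 108 to 142.5 mm up. Three inward lugs 120 deg apart, 40 deg wide, 135.5 to 142.5 mm up, reach in to 117 mm from the axis.
- ring_gap (a point): Middle of one of the ring's three equal gaps between lugs (80 deg wide, 120 deg apart), 125 mm from the pot's axis, 139 mm up. Turns with the ring. The lid's three ears go down through the three gaps.
- locked_mark (a point): The locked mark: white line on a broad (26 mm) dark steel tongue fixed to the pot just under the ring, left of the pot, 153 mm from its axis. Locked = the left handle's bar stands over it. The narrow (10 mm) tongue 60 deg back is the open mark.
- ring_grip_left (a point): Middle of the black grip of the ring's left handle: level radial bar, grip 18 mm thick, from 161 to 203 mm from the axis; this point 182 mm from the pot's axis, 120 mm above the counter. Free all round; turns with the ring.
- ring_grip_right (a point): The same on the other handle, right of the pot, half a turn round the ring.
- pot_lid: Loose steel lid, 0.5 to 0.7 kg, lying on the counter right of the pot: flat disc 220 mm across, 10 mm thick, three ears of the same thickness, 62 mm wide, reaching to 126 mm from the centre, at 30, 150 and 270 deg from its x axis. Origin: centre of its flat underside. Ears in the ring's gaps have about 20 deg of play either way and the lid 6 mm sideways.
- lid_ear (a point): On top of the lid's ear at 30 deg from its x axis, 115 mm from the lid's centre. A small brass valve stands on the lid at 90 deg.
- lid_grip (a point): Middle of the lid's black bridge handle: bar 118 mm long (along the lid's x), 18 mm wide, 16 mm high, its middle 50 mm above the lid's underside, 32 mm of finger room beneath it.
- baking_sheet: Loose aluminium baking sheet, 180 mm (its x) by 240 mm (its y), 0.4 to 0.65 kg: flat floor 4 mm thick, upright rim 4 mm thick and 18 mm high. Origin: centre of its underside. The jars start on it. It may be pushed from the outside of its rim or from the inside.
- jar1: Jam jar 1: dark red glass, 52 mm across, 75 mm tall with its brass-coloured cap (cap 50 mm across, top 15 mm), 0.18 kg. Origin: centre of its base. May be absent.
- jar2: Jam jar 2: dark red glass, 52 mm across, 75 mm tall with its brass-coloured cap (cap 50 mm across, top 15 mm), 0.18 kg. Origin: centre of its base. May be absent.
- jar3: Jam jar 3: dark red glass, 52 mm across, 75 mm tall with its brass-coloured cap (cap 50 mm across, top 15 mm), 0.18 kg. Origin: centre of its base. May be absent.
- jar4: Jam jar 4: dark red glass, 52 mm across, 75 mm tall with its brass-coloured cap (cap 50 mm across, top 15 mm), 0.18 kg. Origin: centre of its base. May be absent.
- sheet_spot (a point): Where the sheet's centre belongs, at counter height: 90 mm in front of (-x) the back face and 120 mm to the right of (-y) the side face of the fixed L-shaped steel corner upstand at the back left of the counter, x and y square to these faces. Back face 300 mm long, side face 320 mm, 49 mm high with the green edge strip, 14 mm thick.
- funnel: Bystander: steel jar funnel, 110 mm across, 55 mm high, behind the pot to its right. Origin: centre of its underside.
- spoon: Bystander: wooden spoon, 200 mm long, lying behind the lid at the right. Origin: near its middle, on the counter.
- sugar_tin: Bystander: blue tin, 84 mm across, 115 mm tall, behind the pot. Origin: centre of its base.
- round_loaf: Bystander: small round loaf, 104 mm across, 60 mm high, behind the pot. Origin: centre of its base.
- coffee_tin: Bystander: tin, 90 mm across, 140 mm tall, behind the lid at the right. Origin: centre of its base.

How it is judged:
On the way, in this order (a step that is already met when the one before it is completed fails the run):
1. every jar stands upright on the floor of the pot (horizontal distance between each of jar1, jar2, jar3, jar4 and pot_floor below 0.085 m and z of jar1 in the frame of pot_floor between -0.006 and 0.006 m and angle between each of jar1, jar2, jar3, jar4's own z axis and vertical below 0.12 rad and z of jar2 in the frame of pot_floor between -0.006 and 0.006 m and z of jar3 in the frame of pot_floor between -0.006 and 0.006 m and z of jar4 in the frame of pot_floor between -0.006 and 0.006 m), for 0.2 s.
2. the lid lies flat on the rim, its ears below the lugs of the ring (z of pot_lid in the frame of pot_rim between -0.005 and 0.004 m and horizontal distance between pot_lid and pot_rim below 0.012 m and angle between pot_lid's own z axis and vertical below 0.035 rad), for 0.2 s.
3. the ring is turned to its locked mark over the seated lid (all of step 2 and value of joint lock_ring between 0.96 and 1.13 rad), for 0.2 s.
At the end, for the whole second after the job is handed in: All jars upright inside the pot on its floor; lid flat on the rim (within 4 mm of height, 2 deg); ring within 5 deg of its locked mark; sheet against both faces of the corner upstand (gaps up to 6 mm, 2.5 deg); all released and at rest (all of step 1 and all of step 3 and x of baking_sheet in the frame of sheet_spot above -0.006 m and y of baking_sheet in the frame of sheet_spot above -0.006 m and angle between the x axis of baking_sheet and the x axis of sheet_spot, either way round below 0.045 rad and height (world z) of baking_sheet below 0.004 m and angle between baking_sheet's own z axis and vertical below 0.03 rad and linear speed of each of pot_lid, baking_sheet, jar1, jar2, jar3, jar4 below 0.02 m/s and velocity of joint lock_ring below 0.05 rad/s); the robot touches nothing.
It fails at once if another thing on the counter is shoved more than 4 cm (distance of any of funnel, spoon, sugar_tin, round_loaf, coffee_tin from where it was at the start of the episode above 0.04 m).
It fails at once if a glass jar is dropped into the pot (comes down on its floor faster than 0.7 m/s) ((horizontal distance between jar1 and pot_floor below 0.1 m and z of jar1 in the frame of pot_floor below 0.02 m and linear speed of jar1 above 0.7 m/s) or (horizontal distance between jar2 and pot_floor below 0.1 m and z of jar2 in the frame of pot_floor below 0.02 m and linear speed of jar2 above 0.7 m/s) or (horizontal distance between jar3 and pot_floor below 0.1 m and z of jar3 in the frame of pot_floor below 0.02 m and linear speed of jar3 above 0.7 m/s) or (horizontal distance between jar4 and pot_floor below 0.1 m and z of jar4 in the frame of pot_floor below 0.02 m and linear speed of jar4 above 0.7 m/s)).
Of jar1, jar2, jar3, jar4 only 2 to 4 are there at a start; the rules pass over those that are not, and their reading is None.
At some moment in a run one of pot_lid, baking_sheet may be knocked a few centimetres aside while the robot is not near it.
It also fails if it takes over 210 s, if anything falls off the work surface, if the arm or the gripper's body presses on something with over 40 N, if the wrist force passes 120 N, or if a joint passes its speed limit or range.

## Working session

There is one attempt and no reset: what is moved stays moved. The work goes in short steps, Python scripts to look and compute and a shell command to move; the robot and the scene stay as the last step left them, time stands still between calls to the robot, and variables do not carry over. Pictures are saved under pics/ and viewed, at most 14 in all, crops included, and the job is handed in when it is done.

```bash
ls; mkdir -p pics
cat > h.py <<'E'
import numpy as np, cv2
from workcell import env
def cam(n):
    m=env.camera_model(n); R=cv2.Rodrigues(np.array(m['rvec'],float))[0]; f=210/np.tan(np.radians(m['fovy'])/2)
    return m,R,np.array(m['tvec'],float).ravel(),f
def cloud(n,depth):
    m,R,t,f=cam(n); v,u=np.mgrid[:420,:560]
    P=np.stack([(u-m['cx'])/f*depth,(v-m['cy'])/f*depth,depth],-1)
    W=(P-t)@R; W[depth<=0]=np.nan; return W
def proj(n,p):
    m,R,t,f=cam(n); q=np.atleast_2d(p)@R.T+t
    return np.c_[m['cx']+f*q[:,0]/q[:,2],m['cy']+f*q[:,1]/q[:,2]]
E
python3 - <<'E'
from h import *
for n in('top','side'):
    im,d=env.read_camera(n); cv2.imwrite(f'pics/{n}0.png',im); np.save(n+'0.npy',d); m=env.camera_model(n);print(n,m)
    W=cloud(n,d)
    for k in ['steam_pot','lock_ring','pot_lid','lid_grip','baking_sheet','jar1','ring_grip_left','sheet_spot','funnel','sugar_tin','round_loaf','coffee_tin','spoon']:
        for r in env.outline_of(n,k)[:5]:
            w=W[r['mask']]; w=w[~np.isnan(w[:,0])]
            if len(w): print(k,round(r['conf'],2),np.round(r['xy']),len(w),'med',np.median(w,0).round(3),'lo',np.percentile(w,3,0).round(3),'hi',np.percentile(w,97,0).round(3))
print(env.get_state())
E
```

```text
pics
top {'fovy': 56.14816923255144, 'cx': 275.37370744045654, 'cy': 208.8895879407854, 'rvec': array([ 2.14066488, -2.12957952,  0.15782095]), 'tvec': array([-0.06283795,  0.58795198,  1.06711309])}
steam_pot 0.94 [276. 207.] 9534 med [ 0.587 -0.056  0.093] lo [ 0.453 -0.187  0.032] hi [0.701 0.072 0.145]
steam_pot 0.33 [383. 248.] 5063 med [ 0.482 -0.365  0.012] lo [ 0.38  -0.477  0.006] hi [ 0.583 -0.276  0.058]
lock_ring 0.68 [130. 257.] 443 med [0.451 0.336 0.078] lo [0.428 0.321 0.011] hi [0.474 0.368 0.083]
lock_ring 0.57 [291. 166.] 2472 med [ 0.601 -0.059  0.142] lo [ 0.445 -0.21   0.001] hi [0.713 0.1   0.146]
pot_lid 0.7 [128. 234.] 388 med [0.526 0.341 0.078] lo [0.504 0.325 0.023] hi [0.548 0.369 0.083]
pot_lid 0.59 [382. 242.] 4974 med [ 0.484 -0.365  0.012] lo [ 0.383 -0.475  0.007] hi [ 0.581 -0.275  0.058]
lid_grip 0.88 [384. 249.] 5068 med [ 0.482 -0.365  0.012] lo [ 0.38  -0.477  0.006] hi [ 0.581 -0.275  0.058]
lid_grip 0.43 [210. 147.] 999 med [0.746 0.118 0.114] lo [0.717 0.083 0.009] hi [0.79  0.158 0.119]
lid_grip 0.19 [274. 208.] 9552 med [ 0.587 -0.056  0.09
[... 4265 characters left out ...]
4, 'joint_pos': array([9.87377137e-01, 3.13191812e-01, 4.61260268e-02, 1.30361700e+00,
       2.73999098e-05, 1.43120024e+00]), 'qvel': array([-3.13283670e-05,  3.92587522e-04,  3.44164505e-04, -6.42462940e-04,
        1.48133836e-03,  1.06095380e-03]), 'tau': array([-1.37536761e-03, -4.80463171e+01,  2.98808509e+01,  5.34857209e-04,
       -1.78216669e-04, -1.87372353e-05]), 'tcp_pos': array([0.24692699, 0.5193302 , 0.25033851]), 'orientation': array([7.26521399e-06, 2.20094699e-01, 9.75478508e-01, 5.79487093e-05]), 'wrist_force': array([-0.13672057,  0.45888947, -0.28131756]), 'ft_torque': array([ 0.0070386 , -0.0003437 , -0.05392642]), 'grip_force': 0.0, 'finger_gap': 0.08543695152074507}
```

View pics/top0.png

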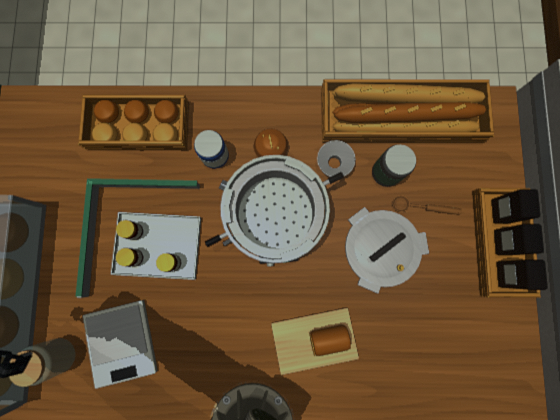

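View pics/side0.png

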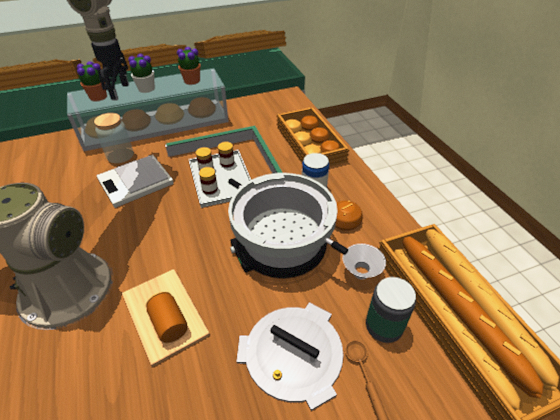

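The top view shows three jars at about (127,229), (127,257) and (168,262) on the sheet. The pot's centre is near (275,210), with ring handles at (213,240) and (337,178). The lid is near (386,248) with its valve at (400,268), and the green upstand's corner is near (88,183). The side view agrees. Next I fit the geometry.

```bash
cat > fit.py <<'E'
from h import *
from scipy.optimize import least_squares
def circ(P):
    r=least_squares(lambda q:np.hypot(P[:,0]-q[0],P[:,1]-q[1])-q[2],[*np.median(P[:,:2],0),.1],loss='soft_l1',f_scale=.003); return r.x
def box(W,x0,x1,y0,y1,z0,z1):
    P=W.reshape(-1,3); P=P[~np.isnan(P[:,0])]
    return P[(P[:,0]>x0)&(P[:,0]<x1)&(P[:,1]>y0)&(P[:,1]<y1)&(P[:,2]>z0)&(P[:,2]<z1)]
E
python3 - <<'E'
from fit import *
for n in('top','side'):
    W=cloud(n,np.load(n+'0.npy')); print(n)
    P=box(W,.4,.8,-.26,.15,.1385,.149); c=circ(P); print(' ring',len(P),c.round(4),'z',np.percentile(P[:,2],[5,50,95]).round(4))
    d=P[:,:2]-c[:2]; r=np.hypot(*d.T); a=np.degrees(np.arctan2(d[:,1],d[:,0]))
    print(' r pct',np.percentile(r,[2,50,98]).round(3))
    for lo,hi in((.114,.130),):
        h=np.histogram(a[(r>lo)&(r<hi)],np.arange(-180,181,10))[0]; print(' lug hist',h)
    H=box(W,.35,.85,-.3,.2,.105,.135); d=H[:,:2]-c[:2]; r=np.hypot(*d.T); H=H[(r>.155)&(r<.21)]
    for s in(1,-1):
        Q=H[s*(H[:,1]-c[1])>0]; Q=Q[Q[:,2]>.12]; d=Q[:,:2]-c[:2]; 
        if len(Q): print(' handle',s,len(Q),np.degrees(np.arctan2(*np.median(d,0)[::-1])).round(1),np.hypot(*d.T).max().round(3),np.median(Q,0).round(3))
    L=box(W,.34,.62,-.51,-.24,.004,.018); c=circ(L[::1]); 
    lid=L; cm=(lid[:,:2].max(0)+lid[:,:2].min(0))/2
    # fit lid: centre via template of disc+ears silhouette score
    def f(q):
        d=lid[:,:2]-q[:2]; r=np.hypot(*d.T); a=np.arctan2(d[:,1],d[:,0])-q[2]
        out=np.zeros(len(r))+np.maximum(r-.126,0)
        for_e=np.min([np.abs(r*np.sin(a-np.radians(e)))+10*(np.cos(a-np.radians(e))<0) for e in(30,150,270)],0)
        return out+np.where(r>.110,np.minimum(np.maximum(for_e-.031,0),r-.110),0)
    best=min((least_squares(f,[*cm,t],diff_step=1e-3) for t in np.radians(np.arange(-60,60,10))),key=lambda r:r.cost)
    print(' lid',best.x[:2].round(4),np.degrees(best.x[2]).round(1),'cost',best.cost,'z',np.median(lid[:,2]).round(4))
    B=box(W,.34,.62,-.51,-.24,.045,.065); m=cv2.minAreaRect((B[:,:2]*1000).astype(np.float32)); print(' bar',m,np.median(B[:,2]).round(3))
    for nm,(x,y) in dict(j1=(.437,.229),j2=(.45,.336),j3=(.526,.342)).items():
        J=box(W,x-.04,x+.04,y-.05,y+.05,.073,.085); print(' ',nm,circ(J).round(4),len(J),np.median(J[:,2]).round(4))
    S=box(W,.36,.62,.14,.42,.010,.024); print(' sheet rim',cv2.minAreaRect((S[:,:2]*1000).astype(np.float32)),len(S))
    U=box(W,.2,.75,.12,.56,.042,.055); 
    k=U[:,0]>np.percentile(U[:,0],99)-.016
    bk=U[(U[:,1]<.44)&(U[:,0]>.62)]; sd=U[(U[:,0]<.62)&(U[:,1]>.43)]
    pb=np.polyfit(bk[:,1],bk[:,0],1); ps=np.polyfit(sd[:,0],sd[:,1],1)
    print(' upstand back x=%.4f*y+%.4f'%tuple(pb),'w',np.percentile(bk[:,0]-np.polyval(pb,bk[:,1]),[2,98]).round(4),'side y=%.4f*x+%.4f'%tuple(ps),np.percentile(sd[:,1]-np.polyval(ps,sd[:,0]),[2,98]).round(4),'yend',bk[:,1].min(),'xend',sd[:,0].min())
E
```

```text
top
 ring 1646 [ 0.5779 -0.0589  0.1336] z [0.14   0.1429 0.1459]
 r pct [0.118 0.134 0.14 ]
 lug hist [ 9 42 40 40 36  0  0  0  0  0  0  0 11 42 38 42 33  0  0  0  0  0  0  0
 10 41 37 43 34  0  0  0  0  0  0  0]
 handle 1 118 118.1 0.203 [0.493 0.1   0.128]
 handle -1 106 -62.4 0.202 [ 0.661 -0.218  0.128]
 lid [ 0.4845 -0.3744] -64.8 cost 0.3155111556303711 z 0.0117
 bar ((484.3044128417969, -370.193359375), (18.38522720336914, 118.42984008789062), 36.46419143676758) 0.058
  j1 [0.4382 0.2356 0.0176] 275 0.0795
  j2 [0.4517 0.3449 0.0177] 276 0.0796
  j3 [0.5274 0.3496 0.0178] 270 0.0794
 sheet rim ((487.8747253417969, 283.71966552734375), (241.36410522460938, 179.9764404296875), 87.01439666748047) 597
 upstand back x=-0.0095*y+0.6687 w [-0.011   0.0108] side y=-0.0746*x+0.5127 [-0.0147  0.0271] yend 0.12011238075396692 xend 0.20042070997370492
side
 ring 1230 [ 0.5752 -0.0624  0.1336] z [0.1389 0.1409 0.1429]
 r pct [0.118 0.134 0.141]
 lug hist [ 8 36 34 35 29  0  0  0  0  0  0  0 10 32 29 29 23  0  0  0  0  0  1  0
  5 27 23 25 20  0  0  0  0  0  0  0]
 handle 1 63 118.4 0.202 [0.49  0.095 0.125]
 handle -1 114 -63.0 0.202 [ 0.658 -0.224  0.125]
 lid [ 0.4861 -0.3792] -69.3 cost 0.12411666817160917 z 0.01
 bar ((480.8906555175781, -373.6607971191406), (18.682748794555664, 116.72108459472656), 36.60683059692383) 0.056
  j1 [0.4351 0.2311 0.018 ] 134 0.0769
  j2 [0.448  0.3415 0.0178] 111 0.0769
  j3 [0.5243 0.3461 0.018 ] 108 0.0767
 sheet rim ((484.9310302734375, 280.59246826171875), (247.219482421875, 179.94473266601562), 86.7754898071289) 307
 upstand back x=0.0137*y+0.6575 w [-0.0078  0.0087] side y=-0.0814*x+0.5125 [-0.0161  0.0266] yend 0.18279570728823086 xend 0.20013475206207773
```

```bash
python3 -m pendant '[{"travel":[-1,-0.3,0],"rot":[0,0,-0.4233],"fingers":1},{"travel":[-1,-0.3,0],"rot":[0,0,-0.4233],"fingers":1},{"travel":[-1,-0.3,0],"rot":[0,0,-0.4233],"fingers":1},{"travel":[-1,-0.3,0],"rot":[0,0,-0.4233],"fingers":1},{"travel":[-1,-0.3,0],"rot":[0,0,-0.4233],"fingers":1},{"travel":[-1,-0.3,0],"rot":[0,0,-0.4233],"fingers":1}]' 40; python3 -m pendant '[{"travel":[-0.917,-0.767,0],"rot":[0,0,0],"fingers":1},{"travel":[-0.917,-0.767,0],"rot":[0,0,0],"fingers":1},{"travel":[-0.917,-0.767,0.4],"rot":[0,0,0],"fingers":1},{"travel":[-0.917,-0.767,0.833],"rot":[0,0,0],"fingers":1},{"travel":[-0.917,-0.767,0.833],"rot":[0,0,0],"fingers":1},{"travel":[-0.917,-0.767,0.833],"rot":[0,0,0],"fingers":1}]'
```

```text
clock: 2.0
tcp_pos: [0.3394, 0.4357, 0.2504]
orientation: [-0.0, 0.001, 1.0, 0.0]
wrist_force: [0.2, 0.3, 0.6]
finger_gap: 0.0853
grip_force: 0.0
clock: 2.6
tcp_pos: [0.4476, 0.3427, 0.1472]
orientation: [-0.003, 0.0, 1.0, -0.001]
wrist_force: [-0.4, 0.6, 1.3]
finger_gap: 0.0854
grip_force: 0.0
```

```bash
python3 -m pendant '[{"travel":[-0.015,0,0.3],"rot":[0,0,0],"fingers":1},{"travel":[-0.015,0,0.6],"rot":[0,0,0],"fingers":1},{"travel":[-0.015,0,0.75],"rot":[0,0,0],"fingers":1},{"travel":[-0.015,0,0.75],"rot":[0,0,0],"fingers":1},{"travel":[-0.015,0,0.75],"rot":[0,0,0],"fingers":-0.2},{"travel":[-0.015,0,0.75],"rot":[0,0,0],"fingers":-0.2},{"travel":[-0.015,0,0.75],"rot":[0,0,0],"fingers":-0.2},{"travel":[-0.015,0,0.75],"rot":[0,0,0],"fingers":-0.2},{"travel":[-0.015,0,0.75],"rot":[0,0,0],"fingers":-0.2},{"travel":[-0.015,0,0.75],"rot":[0,0,0],"fingers":-0.2}]' 40
python3 - <<'E'
from h import *
im,d=env.read_camera('side'); cv2.imwrite('pics/s1.png',cv2.resize(im[60:260,100:380],None,fx=2.5,fy=2.5)); print(env.get_state())
E
```

```text
clock: 3.6
tcp_pos: [0.453, 0.3447, 0.063]
orientation: [0.002, 0.0, 1.0, 0.002]
wrist_force: [-1.2, 1.9, 5.5]
finger_gap: 0.0505
grip_force: 41.2
{'clock': 3.65, 'joint_pos': array([ 0.50884251,  0.42245327, -0.27807955,  0.86547652,  0.00117627,
        0.50893893]), 'qvel': array([ 1.31990694e-04,  1.63162926e-03, -8.15902534e-04,  4.88117738e-04,
        1.26926404e-03,  2.93775481e-05]), 'tau': array([-1.20096412e+00, -4.66613960e+01,  2.38388997e+01, -2.19702674e-01,
       -5.67886513e-01,  3.29761289e-02]), 'tcp_pos': array([0.45298058, 0.34467507, 0.06295368]), 'orientation': array([1.80365439e-03, 4.68024335e-05, 9.99996962e-01, 1.67973785e-03]), 'wrist_force': array([-1.98030655,  1.74589361,  5.0271503 ]), 'ft_torque': array([0.26705166, 0.27666015, 0.04304681]), 'grip_force': 41.175060868263245, 'finger_gap': 0.05038143017519776}
```

View pics/s1.png

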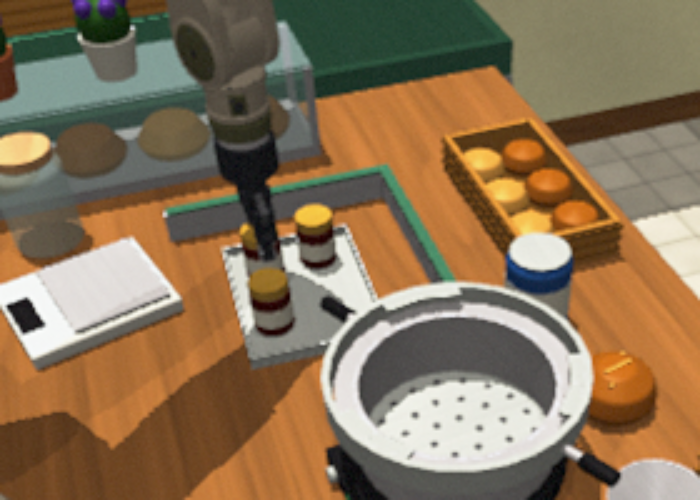

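The jar is held by its cap with a 50.5 mm gap, and TCP y of .3447 matches the top camera's .3449. I'll trust the top camera's xy. Next I lift it and carry it to the pot.

```bash
python3 -m pendant '[{"travel":[0,0,-0.4],"rot":[0,0,0],"fingers":-0.2},{"travel":[0,0,-0.8],"rot":[0,0,0],"fingers":-0.2},{"travel":[0,0,-1],"rot":[0,0,0],"fingers":-0.2}]'|head -2; python3 -m pendant '[{"travel":[-0.2,-0.35,-0.3],"rot":[0,0,0],"fingers":-0.2},{"travel":[-0.4,-0.7,-0.58],"rot":[0,0,0],"fingers":-0.2},{"travel":[-0.6,-1,-0.58],"rot":[0,0,0],"fingers":-0.2}]'|head -2;python3 -m pendant '[{"travel":[-0.2,-0.35,0],"rot":[0,0,0],"fingers":-0.2},{"travel":[-0.4,-0.7,0],"rot":[0,0,0],"fingers":-0.2},{"travel":[-0.6,-1,0],"rot":[0,0,0],"fingers":-0.2}]'|head -2;python3 -m pendant '[{"travel":[0,-0.35,0],"rot":[0,0,0],"fingers":-0.2},{"travel":[0,-0.7,0],"rot":[0,0,0],"fingers":-0.2},{"travel":[0,-1,0],"rot":[0,0,0],"fingers":-0.2},{"travel":[0,-1,0],"rot":[0,0,0],"fingers":-0.2},{"travel":[0,-1,0],"rot":[0,0,0],"fingers":-0.2},{"travel":[0,-1,0],"rot":[0,0,0],"fingers":-0.2}]'
```

```text
clock: 3.95
tcp_pos: [0.4533, 0.3442, 0.1858]
clock: 4.25
tcp_pos: [0.5196, 0.2316, 0.2531]
clock: 4.55
tcp_pos: [0.5911, 0.1092, 0.2496]
clock: 5.15
tcp_pos: [0.5901, -0.0079, 0.2487]
orientation: [0.0, -0.0, 1.0, 0.0]
wrist_force: [-0.1, 0.2, -1.4]
finger_gap: 0.0502
grip_force: 43.2
```

```bash
python3 -m pendant '[{"travel":[-0.083,-0.1,0],"rot":[0,0,0],"fingers":-0.2},{"travel":[-0.083,-0.1,0.25],"rot":[0,0,0],"fingers":-0.2},{"travel":[-0.083,-0.1,0.5],"rot":[0,0,0],"fingers":-0.2},{"travel":[-0.083,-0.1,0.75],"rot":[0,0,0],"fingers":-0.2},{"travel":[-0.083,-0.1,1],"rot":[0,0,0],"fingers":-0.2},{"travel":[-0.083,-0.1,1],"rot":[0,0,0],"fingers":-0.2}]'; python3 -m pendant '[{"travel":[0,0,0.1],"rot":[0,0,0],"fingers":-0.2},{"travel":[0,0,0.18],"rot":[0,0,0],"fingers":-0.2},{"travel":[0,0,0.23],"rot":[0,0,0],"fingers":-0.2},{"travel":[0,0,0.27],"rot":[0,0,0],"fingers":-0.2},{"travel":[0,0,0.29],"rot":[0,0,0],"fingers":-0.2},{"travel":[0,0,0.29],"rot":[0,0,0],"fingers":-0.2}]'
```

```text
clock: 5.75
tcp_pos: [0.5974, -0.0195, 0.1237]
orientation: [-0.004, -0.0, 1.0, 0.001]
wrist_force: [-1.7, 0.3, -2.4]
finger_gap: 0.0505
grip_force: 43.1
clock: 6.35
tcp_pos: [0.6005, -0.0207, 0.095]
orientation: [0.001, 0.0, 1.0, -0.0]
wrist_force: [-3.5, 0.6, 5.3]
finger_gap: 0.0508
grip_force: 43.8
```

```bash
python3 -m pendant '[{"travel":[0,0,0],"rot":[0,0,0],"fingers":0},{"travel":[0,0,0],"rot":[0,0,0],"fingers":0.5},{"travel":[0,0,0],"rot":[0,0,0],"fingers":0.55},{"travel":[0,0,-0.1],"rot":[0,0,0],"fingers":0.55},{"travel":[0,0,-0.4],"rot":[0,0,0],"fingers":0.55},{"travel":[0,0,-0.8],"rot":[0,0,0],"fingers":0.55},{"travel":[0,0,-1],"rot":[0,0,0],"fingers":0.55},{"travel":[0,0,-1],"rot":[0,0,0],"fingers":0.55}]'
python3 - <<'E'
from fit import *
im,d=env.read_camera('side'); W=cloud('side',d)
P=box(W,.45,.72,-.2,.08,.1,.118);print(len(P),circ(P) if len(P)>20 else '')
E
```

```text
clock: 7.15
tcp_pos: [0.6028, -0.0211, 0.2192]
orientation: [0.005, 0.0, 1.0, -0.001]
wrist_force: [-0.1, 0.2, 1.0]
finger_gap: 0.0659
grip_force: 0.0
908 [ 0.5664695  -0.08120964  0.11978149]
```

```bash
python3 -m pendant '[{"travel":[0,0.35,0],"rot":[0,0,0],"fingers":1},{"travel":[0.1,0.7,0],"rot":[0,0,0],"fingers":1},{"travel":[0.21,1,0],"rot":[0,0,0],"fingers":1}]'|head -2; python3 -m pendant '[{"travel":[0.1,0.35,0],"rot":[0,0,0],"fingers":1},{"travel":[0.2,0.7,0],"rot":[0,0,0],"fingers":1},{"travel":[0.21,1,0],"rot":[0,0,0],"fingers":1}]'|head -2;python3 -m pendant '[{"travel":[0.1,0.35,0],"rot":[0,0,0],"fingers":1},{"travel":[0.21,0.7,0.25],"rot":[0,0,0],"fingers":1},{"travel":[0.21,1,0.5],"rot":[0,0,0],"fingers":1},{"travel":[0.21,1,0.5],"rot":[0,0,0],"fingers":1},{"travel":[0.21,1,0.5],"rot":[0,0,0],"fingers":1}]'
```

```text
clock: 7.5
tcp_pos: [0.574, 0.1006, 0.2118]
clock: 7.8
tcp_pos: [0.5474, 0.2211, 0.2121]
clock: 8.3
tcp_pos: [0.5229, 0.3396, 0.1509]
orientation: [-0.002, -0.001, 1.0, -0.001]
wrist_force: [-0.5, -0.8, 0.8]
finger_gap: 0.0852
grip_force: 0.0
```

```bash
python3 -m pendant '[{"travel":[-0.035,0.085,0.3],"rot":[0,0,0],"fingers":1},{"travel":[-0.035,0.085,0.6],"rot":[0,0,0],"fingers":1},{"travel":[-0.035,0.085,0.77],"rot":[0,0,0],"fingers":1},{"travel":[-0.035,0.085,0.77],"rot":[0,0,0],"fingers":1},{"travel":[-0.035,0.085,0.77],"rot":[0,0,0],"fingers":-0.2},{"travel":[-0.035,0.085,0.77],"rot":[0,0,0],"fingers":-0.2},{"travel":[-0.035,0.085,0.77],"rot":[0,0,0],"fingers":-0.2},{"travel":[-0.035,0.085,0.77],"rot":[0,0,0],"fingers":-0.2},{"travel":[-0.035,0.085,0.77],"rot":[0,0,0],"fingers":-0.2},{"travel":[-0.035,0.085,0.77],"rot":[0,0,0],"fingers":-0.2}]' 40;  python3 -m pendant '[{"travel":[0,0,-0.4],"rot":[0,0,0],"fingers":-0.2},{"travel":[0,0,-0.8],"rot":[0,0,0],"fingers":-0.2},{"travel":[0,0,-1],"rot":[0,0,0],"fingers":-0.2},{"travel":[0,0,-1],"rot":[0,0,0],"fingers":-0.2}]'
```

```text
clock: 9.3
tcp_pos: [0.5307, 0.3501, 0.0637]
orientation: [0.002, 0.0, 1.0, 0.001]
wrist_force: [0.4, -0.3, 5.6]
finger_gap: 0.0505
grip_force: 41.9
clock: 9.7
tcp_pos: [0.5315, 0.3509, 0.1868]
orientation: [0.004, 0.0, 1.0, 0.002]
wrist_force: [1.1, 0.8, -2.0]
finger_gap: 0.0504
grip_force: 42.9
```

```bash
python3 -m pendant '[{"travel":[0,-0.3,-0.3],"rot":[0,0,0],"fingers":-0.2},{"travel":[-0.1,-0.65,-0.5],"rot":[0,0,0],"fingers":-0.2},{"travel":[-0.19,-1,-0.55],"rot":[0,0,0],"fingers":-0.2}]'|head -2; python3 -m pendant '[{"travel":[-0.1,-0.35,0],"rot":[0,0,0],"fingers":-0.2},{"travel":[-0.19,-0.7,0],"rot":[0,0,0],"fingers":-0.2},{"travel":[-0.19,-1,0],"rot":[0,0,0],"fingers":-0.2}]'|head -2;python3 -m pendant '[{"travel":[-0.1,-0.35,0],"rot":[0,0,0],"fingers":-0.2},{"travel":[-0.19,-0.7,0],"rot":[0,0,0],"fingers":-0.2},{"travel":[-0.19,-1,0],"rot":[0,0,0],"fingers":-0.2}]'|head -2;python3 -m pendant '[{"travel":[0,-0.35,0],"rot":[0,0,0],"fingers":-0.2},{"travel":[0,-0.7,0],"rot":[0,0,0],"fingers":-0.2},{"travel":[0,-0.73,0],"rot":[0,0,0],"fingers":-0.2},{"travel":[0,-0.73,0],"rot":[0,0,0],"fingers":-0.2},{"travel":[0,-0.73,0],"rot":[0,0,0],"fingers":-0.2}]'
```

```text
clock: 10.0
tcp_pos: [0.5524, 0.2292, 0.2491]
clock: 10.3
tcp_pos: [0.5749, 0.1073, 0.2455]
clock: 10.6
tcp_pos: [0.5975, -0.0127, 0.2453]
clock: 11.1
tcp_pos: [0.5966, -0.0972, 0.2461]
orientation: [-0.001, 0.0, 1.0, 0.001]
wrist_force: [-0.1, 0.1, -1.4]
finger_gap: 0.0503
grip_force: 43.0
```

```bash
python3 -m pendant '[{"travel":[-0.025,-0.02,0.1],"rot":[0,0,0],"fingers":-0.2},{"travel":[-0.025,-0.02,0.35],"rot":[0,0,0],"fingers":-0.2},{"travel":[-0.025,-0.02,0.6],"rot":[0,0,0],"fingers":-0.2},{"travel":[-0.025,-0.02,0.85],"rot":[0,0,0],"fingers":-0.2},{"travel":[-0.025,-0.02,1],"rot":[0,0,0],"fingers":-0.2},{"travel":[-0.025,-0.02,1],"rot":[0,0,0],"fingers":-0.2}]'; python3 -m pendant '[{"travel":[0,0,0.1],"rot":[0,0,0],"fingers":-0.2},{"travel":[0,0,0.17],"rot":[0,0,0],"fingers":-0.2},{"travel":[0,0,0.21],"rot":[0,0,0],"fingers":-0.2},{"travel":[0,0,0.24],"rot":[0,0,0],"fingers":-0.2},{"travel":[0,0,0.26],"rot":[0,0,0],"fingers":-0.2},{"travel":[0,0,0.26],"rot":[0,0,0],"fingers":-0.2}]'
```

```text
clock: 11.7
tcp_pos: [0.5976, -0.0983, 0.1228]
orientation: [-0.003, -0.001, 1.0, 0.001]
wrist_force: [-0.3, 0.0, -2.4]
finger_gap: 0.0506
grip_force: 43.0
clock: 12.3
tcp_pos: [0.6002, -0.1005, 0.0959]
orientation: [0.0, 0.0, 1.0, -0.0]
wrist_force: [1.1, -0.4, -1.9]
finger_gap: 0.0501
grip_force: 43.3
```

```bash
python3 -m pendant '[{"travel":[0,0,0.012],"rot":[0,0,0],"fingers":-0.2},{"travel":[0,0,0.02],"rot":[0,0,0],"fingers":-0.2},{"travel":[0,0,0.02],"rot":[0,0,0],"fingers":-0.2}]'
```

```text
clock: 12.6
tcp_pos: [0.6004, -0.1006, 0.0957]
orientation: [0.001, 0.0, 1.0, -0.0]
wrist_force: [-4.9, 1.4, 11.1]
finger_gap: 0.0502
grip_force: 44.3
```

```bash
python3 -m pendant '[{"travel":[0,0,-0.01],"rot":[0,0,0],"fingers":0},{"travel":[0,0,-0.01],"rot":[0,0,0],"fingers":0.5},{"travel":[0,0,-0.01],"rot":[0,0,0],"fingers":0.55},{"travel":[0,0,-0.1],"rot":[0,0,0],"fingers":0.55},{"travel":[0,0,-0.4],"rot":[0,0,0],"fingers":0.55},{"travel":[0,0,-0.8],"rot":[0,0,0],"fingers":0.55},{"travel":[0,0,-1],"rot":[0,0,0],"fingers":0.55},{"travel":[0,0,-1],"rot":[0,0,0],"fingers":0.55}]'|head -2; python3 -m pendant '[{"travel":[0.2,0.35,0],"rot":[0,0,0],"fingers":1},{"travel":[0.4,0.7,0],"rot":[0,0,0],"fingers":1},{"travel":[0.6,1,0],"rot":[0,0,0],"fingers":1}]'|head -2; python3 -m pendant '[{"travel":[0.2,0.35,0],"rot":[0,0,0],"fingers":1},{"travel":[0.4,0.7,0],"rot":[0,0,0],"fingers":1},{"travel":[0.6,1,0],"rot":[0,0,0],"fingers":1}]'|head -2;python3 -m pendant '[{"travel":[0.1,0.35,0],"rot":[0,0,0],"fingers":1},{"travel":[0.15,0.7,0.25],"rot":[0,0,0],"fingers":1},{"travel":[0.15,0.8,0.5],"rot":[0,0,0],"fingers":1},{"travel":[0.15,0.8,0.5],"rot":[0,0,0],"fingers":1},{"travel":[0.15,0.8,0.5],"rot":[0,0,0],"fingers":1}]'
```

```text
clock: 13.4
tcp_pos: [0.6027, -0.1012, 0.219]
clock: 13.7
tcp_pos: [0.5267, 0.0209, 0.2125]
clock: 14.0
tcp_pos: [0.4546, 0.1412, 0.2128]
clock: 14.5
tcp_pos: [0.4373, 0.2354, 0.1527]
orientation: [-0.001, -0.0, 1.0, -0.001]
wrist_force: [0.4, 0.5, -0.3]
finger_gap: 0.0858
grip_force: 0.0
```

```bash
python3 - <<'E'
from fit import *
im,d=env.read_camera('side'); W=cloud('side',d)
J=box(W,.38,.49,.17,.29,.070,.083); print('j1',circ(J),len(J),np.median(J,0))
for r in env.outline_of('side','jar1')[:4]:
    w=W[r['mask']]; w=w[~np.isnan(w[:,0])]; print(r['conf'],r['xy'],np.median(w,0).round(3),np.percentile(w[:,2],97))
E
python3 -m pendant '[{"travel":[0,0,0.3],"rot":[0,0,0],"fingers":1}]'|head -2
```

```text
j1 [0.43473349 0.22933328 0.01835834] 150 [0.43471305 0.22874274 0.07686801]
0.8 [208.3, 179.3] [0.433 0.216 0.057] 0.07909251000837442
0.7 [292.3, 231.2] [ 0.59  -0.114  0.107] 0.11136669241403604
0.62 [282.7, 215.8] [ 0.588 -0.037  0.099] 0.1114406624612191
clock: 14.7
tcp_pos: [0.4434, 0.2363, 0.1225]
```

```bash
python3 -m pendant '[{"travel":[0,0,0.3],"rot":[0,0,0],"fingers":1},{"travel":[0,0,0.48],"rot":[0,0,0],"fingers":1},{"travel":[0,0,0.48],"rot":[0,0,0],"fingers":1},{"travel":[0,0,0.48],"rot":[0,0,0],"fingers":-0.2},{"travel":[0,0,0.48],"rot":[0,0,0],"fingers":-0.2},{"travel":[0,0,0.48],"rot":[0,0,0],"fingers":-0.2},{"travel":[0,0,0.48],"rot":[0,0,0],"fingers":-0.2},{"travel":[0,0,0.48],"rot":[0,0,0],"fingers":-0.2},{"travel":[0,0,0.48],"rot":[0,0,0],"fingers":-0.2}]' 40;  python3 -m pendant '[{"travel":[0,0,-0.4],"rot":[0,0,0],"fingers":-0.2},{"travel":[0,0,-0.8],"rot":[0,0,0],"fingers":-0.2},{"travel":[0,0,-1],"rot":[0,0,0],"fingers":-0.2},{"travel":[0,0,-1],"rot":[0,0,0],"fingers":-0.2}]'
```

```text
clock: 15.6
tcp_pos: [0.44, 0.2361, 0.062]
orientation: [0.002, 0.0, 1.0, 0.001]
wrist_force: [-0.1, -0.1, 4.9]
finger_gap: 0.0504
grip_force: 40.8
clock: 16.0
tcp_pos: [0.4412, 0.2367, 0.185]
orientation: [0.005, 0.0, 1.0, 0.002]
wrist_force: [0.9, 0.0, -2.7]
finger_gap: 0.0503
grip_force: 43.5
```

```bash
python3 -m pendant '[{"travel":[0,-0.3,-0.3],"rot":[0,0,0],"fingers":-0.2},{"travel":[-0.1,-0.65,-0.55],"rot":[0,0,0],"fingers":-0.2},{"travel":[-0.25,-1,-0.55],"rot":[0,0,0],"fingers":-0.2}]'|head -2; python3 -m pendant '[{"travel":[-0.1,-0.35,0],"rot":[0,0,0],"fingers":-0.2},{"travel":[-0.2,-0.7,0],"rot":[0,0,0],"fingers":-0.2},{"travel":[-0.26,-1,0],"rot":[0,0,0],"fingers":-0.2}]'|head -2;python3 -m pendant '[{"travel":[-0.1,-0.25,0],"rot":[0,0,0],"fingers":-0.2},{"travel":[-0.25,-0.46,0],"rot":[0,0,0],"fingers":-0.2},{"travel":[-0.25,-0.46,0],"rot":[0,0,0],"fingers":-0.2},{"travel":[-0.25,-0.46,0],"rot":[0,0,0],"fingers":-0.2},{"travel":[-0.25,-0.46,0],"rot":[0,0,0],"fingers":-0.2}]'
```

```text
clock: 16.3
tcp_pos: [0.469, 0.1154, 0.249]
clock: 16.6
tcp_pos: [0.4995, -0.0065, 0.2449]
clock: 17.1
tcp_pos: [0.5284, -0.0588, 0.245]
orientation: [-0.001, -0.0, 1.0, 0.0]
wrist_force: [-0.2, 0.4, -0.2]
finger_gap: 0.0506
grip_force: 43.5
```

```bash
python3 -m pendant '[{"travel":[-0.03,0,0.1],"rot":[0,0,0],"fingers":-0.2},{"travel":[-0.03,0,0.35],"rot":[0,0,0],"fingers":-0.2},{"travel":[-0.03,0,0.6],"rot":[0,0,0],"fingers":-0.2},{"travel":[-0.03,0,0.85],"rot":[0,0,0],"fingers":-0.2},{"travel":[-0.03,0,1],"rot":[0,0,0],"fingers":-0.2},{"travel":[-0.03,0,1],"rot":[0,0,0],"fingers":-0.2}]'; python3 -m pendant '[{"travel":[0,0,0.1],"rot":[0,0,0],"fingers":-0.2},{"travel":[0,0,0.17],"rot":[0,0,0],"fingers":-0.2},{"travel":[0,0,0.21],"rot":[0,0,0],"fingers":-0.2},{"travel":[0,0,0.24],"rot":[0,0,0],"fingers":-0.2},{"travel":[0,0,0.26],"rot":[0,0,0],"fingers":-0.2},{"travel":[0,0,0.275],"rot":[0,0,0],"fingers":-0.2},{"travel":[0,0,0.275],"rot":[0,0,0],"fingers":-0.2}]'
```

```text
clock: 17.7
tcp_pos: [0.5301, -0.0579, 0.1222]
orientation: [-0.003, -0.0, 1.0, 0.001]
wrist_force: [-0.7, -0.7, -0.9]
finger_gap: 0.0502
grip_force: 43.5
clock: 18.4
tcp_pos: [0.5331, -0.0597, 0.0941]
orientation: [0.001, 0.0, 1.0, -0.0]
wrist_force: [-2.4, 0.8, 6.1]
finger_gap: 0.0506
grip_force: 44.5
```

```bash
python3 -m pendant '[{"travel":[0,0,-0.01],"rot":[0,0,0],"fingers":0},{"travel":[0,0,-0.01],"rot":[0,0,0],"fingers":0.5},{"travel":[0,0,-0.01],"rot":[0,0,0],"fingers":0.55},{"travel":[0,0,-0.1],"rot":[0,0,0],"fingers":0.55},{"travel":[0,0,-0.4],"rot":[0,0,0],"fingers":0.55},{"travel":[0,0,-0.8],"rot":[0,0,0],"fingers":0.55},{"travel":[0,0,-1],"rot":[0,0,0],"fingers":0.55},{"travel":[0,0,-1],"rot":[0,0,0],"fingers":0.55}]'|head -2; python3 -m pendant '[{"travel":[0.3,-0.1,-0.25],"rot":[0,0,0],"fingers":0.55},{"travel":[0.6,-0.1,-0.25],"rot":[0,0,0],"fingers":0.55},{"travel":[1,-0.1,-0.25],"rot":[0,0,0],"fingers":0.55},{"travel":[1,-0.1,-0.25],"rot":[0,0,0],"fingers":0.55}]'|head -2; python3 -m pendant '[{"travel":[0,0,0],"rot":[0,0,0.15],"fingers":0.55},{"travel":[0,0,0],"rot":[0,0,0.3],"fingers":0.55},{"travel":[0,0,0],"rot":[0,0,0.45],"fingers":0.55},{"travel":[0,0,0],"rot":[0,0,0.6],"fingers":0.55},{"travel":[0,0,0],"rot":[0,0,0.75],"fingers":0.55},{"travel":[0,0,0],"rot":[0,0,0.892],"fingers":0.55},{"travel":[0,0,0],"rot":[0,0,0.892],"fingers":0.55},{"travel":[0,0,0],"rot":[0,0,0.892],"fingers":0.55}]'
python3 - <<'E'
from fit import *
im,d=env.read_camera('top'); cv2.imwrite('pics/t2.png',cv2.resize(im[120:320,60:460],(800,400))); W=cloud('top',d)
B=box(W,.34,.62,-.51,-.24,.045,.065); print('bar',cv2.minAreaRect((B[:,:2]*1000).astype(np.float32)))
for x,y in((.533,-.059),(.600,-.02),(.6,-.1)):
    J=box(W,x-.035,x+.035,y-.035,y+.035,.106,.117)
    if len(J)>20: print(circ(J),len(J),np.median(J[:,2]))
E
```

```text
clock: 19.2
tcp_pos: [0.5355, -0.0603, 0.218]
clock: 19.6
tcp_pos: [0.4063, -0.0699, 0.2414]
clock: 20.4
tcp_pos: [0.4128, -0.0714, 0.2423]
orientation: [-0.0, 0.45, 0.893, 0.0]
wrist_force: [0.1, 0.7, 0.6]
finger_gap: 0.0662
grip_force: 0.0
bar ((484.2941589355469, -370.39410400390625), (18.28573226928711, 119.59451293945312), 36.90530014038086)
[ 0.53598386 -0.06297338  0.01460317] 194 0.1112245252578345
[ 0.59904816 -0.0204589   0.01741958] 271 0.11138984878793509
[ 0.59769419 -0.10001999  0.01727206] 267 0.11137991878886333
```

View pics/t2.png

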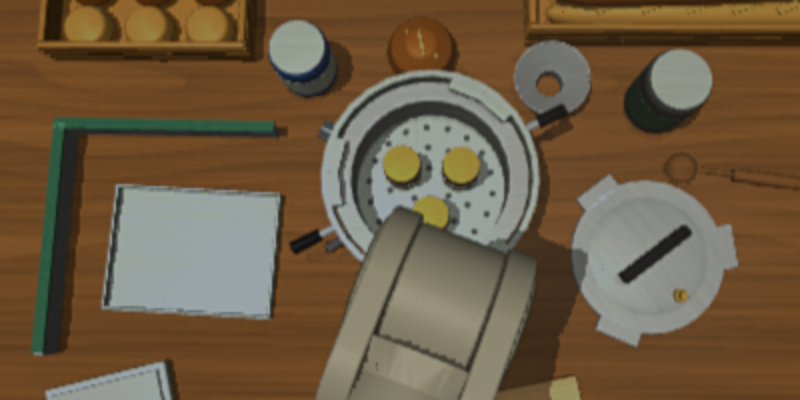

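The picture shows all three jars upright in the pot, with caps at z .111 and crop pixels (402,163), (462,165) and (431,212). The lid is unmoved, with its bar at crop (655,253), and the sheet is empty. Now to the lid.

```bash
python3 -m pendant '[{"travel":[-0.3,-0.12,0],"rot":[0,0,0],"fingers":0.3},{"travel":[-0.6,-0.25,0],"rot":[0,0,0],"fingers":0.3},{"travel":[-0.8,-0.34,0],"rot":[0,0,0],"fingers":0.3}]'|head -2; python3 -m pendant '[{"travel":[-0.3,-0.12,0],"rot":[0,0,0],"fingers":0.3},{"travel":[-0.6,-0.25,0],"rot":[0,0,0],"fingers":0.3},{"travel":[-0.8,-0.34,0],"rot":[0,0,0],"fingers":0.3}]'|head -2;  python3 -m pendant '[{"travel":[-0.3,-0.12,0.2],"rot":[0,0,0],"fingers":0.3},{"travel":[-0.6,-0.25,0.5],"rot":[0,0,0],"fingers":0.3},{"travel":[-0.758,-0.323,0.8],"rot":[0,0,0],"fingers":0.3},{"travel":[-0.758,-0.323,1],"rot":[0,0,0],"fingers":0.3},{"travel":[-0.758,-0.323,1],"rot":[0,0,0],"fingers":0.3},{"travel":[-0.758,-0.323,1],"rot":[0,0,0],"fingers":0.3}]'
python3 - <<'E'
from fit import *
im,d=env.read_camera('top'); W=cloud('top',d)
for x,y in((.533,-.059),(.600,-.02),(.6,-.1)):
    J=box(W,x-.035,x+.035,y-.035,y+.035,.106,.117)
    if len(J)>20: print(circ(J),len(J),np.median(J[:,2]))
im,d=env.read_camera('side'); W=cloud('side',d)
B=box(W,.34,.62,-.51,-.24,.004,.018); print('lid',(B[:,:2].max(0)+B[:,:2].min(0))/2, len(B), np.percentile(B[:,:2],[2,98],axis=0))
W0=cloud('side',np.load('side0.npy')); B=box(W0,.34,.62,-.51,-.24,.004,.018); print(len(B),np.percentile(B[:,:2],[2,98],axis=0))
E
```

```text
clock: 20.75
tcp_pos: [0.4378, -0.1749, 0.2425]
clock: 21.05
tcp_pos: [0.4618, -0.2769, 0.2422]
clock: 21.65
tcp_pos: [0.4839, -0.3702, 0.1225]
orientation: [-0.001, 0.45, 0.893, 0.0]
wrist_force: [-0.4, -0.8, 0.6]
finger_gap: 0.0555
grip_force: 0.0
[ 0.53105595 -0.05905726  0.01733388] 271 0.11152842511516467
[ 0.59922188 -0.02040622  0.01736331] 269 0.11164236823027936
[ 0.59795596 -0.09979302  0.0172783 ] 267 0.11122513580369653
lid [ 0.48115308 -0.38581377] 6989 [[ 0.37417953 -0.49309206]
 [ 0.60049041 -0.28235271]]
7522 [[ 0.37484067 -0.49231365]
 [ 0.59934818 -0.27774178]]
```

```bash
python3 -m pendant '[{"travel":[0,0,0.25],"rot":[0,0,0],"fingers":0.3},{"travel":[0,0,0.5],"rot":[0,0,0],"fingers":0.3},{"travel":[0,0,0.61],"rot":[0,0,0],"fingers":0.3},{"travel":[0,0,0.61],"rot":[0,0,0],"fingers":0.3},{"travel":[0,0,0.61],"rot":[0,0,0],"fingers":-1},{"travel":[0,0,0.61],"rot":[0,0,0],"fingers":-1},{"travel":[0,0,0.61],"rot":[0,0,0],"fingers":-1},{"travel":[0,0,0.61],"rot":[0,0,0],"fingers":-1},{"travel":[0,0,0.61],"rot":[0,0,0],"fingers":-1},{"travel":[0,0,0.61],"rot":[0,0,0],"fingers":-1}]' 100; python3 -m pendant '[{"travel":[0,0,0],"rot":[0,0,0],"fingers":-1},{"travel":[0,0,-0.05],"rot":[0,0,0],"fingers":-1},{"travel":[0,0,-0.15],"rot":[0,0,0],"fingers":-1},{"travel":[0,0,-0.25],"rot":[0,0,0],"fingers":-1},{"travel":[0,0,-0.25],"rot":[0,0,0],"fingers":-1}]'
python3 - <<'E'
from fit import *
im,d=env.read_camera('side'); W=cloud('side',d)
cv2.imwrite('pics/s3.png',cv2.resize(im[220:420,150:470],(800,500)))
P=box(W,.34,.62,-.51,-.24,.02,.062); print(np.percentile(P[:,2],[5,50,95]))
A=np.c_[P[:,:2]-P[:,:2].mean(0),np.ones(len(P))]; k=np.ones(len(P),bool)
for _ in range(8): c=np.linalg.lstsq(A[k],P[k,2],rcond=None)[0]; k=abs(A@c-P[:,2])<.004
print('tilt',c,k.sum())
E
```

```text
clock: 22.75
tcp_pos: [0.4847, -0.372, 0.0518]
orientation: [0.001, 0.451, 0.893, -0.001]
wrist_force: [-2.6, -1.2, 5.6]
finger_gap: 0.0161
grip_force: 98.7
clock: 23.25
tcp_pos: [0.4854, -0.3716, 0.0818]
orientation: [0.002, 0.45, 0.893, -0.0]
wrist_force: [1.0, -0.2, -5.8]
finger_gap: 0.0163
grip_force: 98.0
[0.03620766 0.03965974 0.04431282]
tilt [0.00460976 0.00282244 0.03972855] 5828
```

View pics/s3.png

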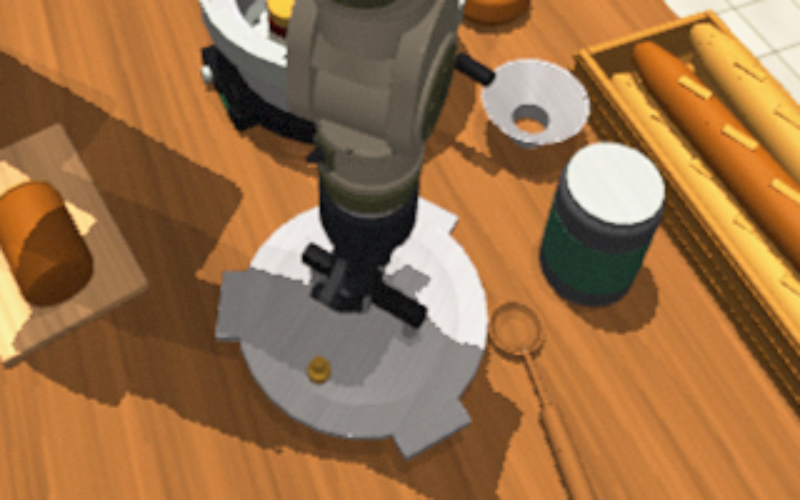

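```bash
python3 -m pendant '[{"travel":[0,0,-0.2],"rot":[0,0,0],"fingers":-1},{"travel":[0,0,-0.45],"rot":[0,0,0],"fingers":-1},{"travel":[0,0,-0.7],"rot":[0,0,0],"fingers":-1},{"travel":[0,0,-0.9],"rot":[0,0,0],"fingers":-1},{"travel":[0,0,-1],"rot":[0,0,0],"fingers":-1}]'|head -2; python3 -m pendant '[{"travel":[0.1,0.15,-0.2],"rot":[0,0,0.03],"fingers":-1},{"travel":[0.3,0.4,-0.4],"rot":[0,0,0.07],"fingers":-1},{"travel":[0.45,0.6,-0.4],"rot":[0,0,0.12],"fingers":-1},{"travel":[0.54,0.72,-0.4],"rot":[0,0,0.145],"fingers":-1},{"travel":[0.54,0.72,-0.4],"rot":[0,0,0.145],"fingers":-1},{"travel":[0.54,0.72,-0.4],"rot":[0,0,0.145],"fingers":-1}]'
```

```text
clock: 23.8
tcp_pos: [0.4849, -0.3713, 0.2017]
clock: 24.4
tcp_pos: [0.515, -0.2667, 0.2465]
orientation: [-0.001, 0.516, 0.856, -0.0]
wrist_force: [0.7, -0.5, -6.6]
finger_gap: 0.0161
grip_force: 99.0
```

```bash
python3 -m pendant '[{"travel":[0.1,0.1,0],"rot":[0,0,0],"fingers":-1},{"travel":[0.3,0.3,0],"rot":[0,0,0],"fingers":-1},{"travel":[0.5,0.5,0],"rot":[0,0,0],"fingers":-1},{"travel":[0.636,0.633,0],"rot":[0,0,0],"fingers":-1}]'|head -2; python3 -m pendant '[{"travel":[0.2,0.2,0],"rot":[0,0,0],"fingers":-1},{"travel":[0.4,0.4,0],"rot":[0,0,0],"fingers":-1},{"travel":[0.55,0.55,0],"rot":[0,0,0],"fingers":-1},{"travel":[0.636,0.633,0],"rot":[0,0,0],"fingers":-1},{"travel":[0.636,0.633,0],"rot":[0,0,0],"fingers":-1},{"travel":[0.636,0.633,0],"rot":[0,0,0],"fingers":-1},{"travel":[0.636,0.633,0],"rot":[0,0,0],"fingers":-1}]'
```

```text
clock: 24.8
tcp_pos: [0.547, -0.1628, 0.2469]
clock: 25.5
tcp_pos: [0.5783, -0.0625, 0.2473]
orientation: [-0.0, 0.518, 0.856, -0.0]
wrist_force: [0.3, 0.5, -6.7]
finger_gap: 0.0162
grip_force: 99.0
```

```bash
python3 -m pendant '[{"travel":[0.015,0.008,0.1],"rot":[0,0,0],"fingers":-1},{"travel":[0.015,0.008,0.2],"rot":[0,0,0],"fingers":-1},{"travel":[0.015,0.008,0.3],"rot":[0,0,0],"fingers":-1},{"travel":[0.015,0.008,0.37],"rot":[0,0,0],"fingers":-1},{"travel":[0.015,0.008,0.37],"rot":[0,0,0],"fingers":-1},{"travel":[0.015,0.008,0.37],"rot":[0,0,0],"fingers":-1}]'
python3 - <<'E'
from fit import *
a,d1=env.read_camera('top'); b,d=env.read_camera('side')
cv2.imwrite('pics/ts4.png',np.hstack([cv2.resize(a[140:280,205:345],(400,400)),cv2.resize(b[150:290,210:350],(400,400))]))
E
```

```text
clock: 26.1
tcp_pos: [0.5784, -0.0593, 0.2028]
orientation: [-0.0, 0.517, 0.856, -0.0]
wrist_force: [0.1, -0.1, -7.0]
finger_gap: 0.016
grip_force: 98.9
```

View pics/ts4.png

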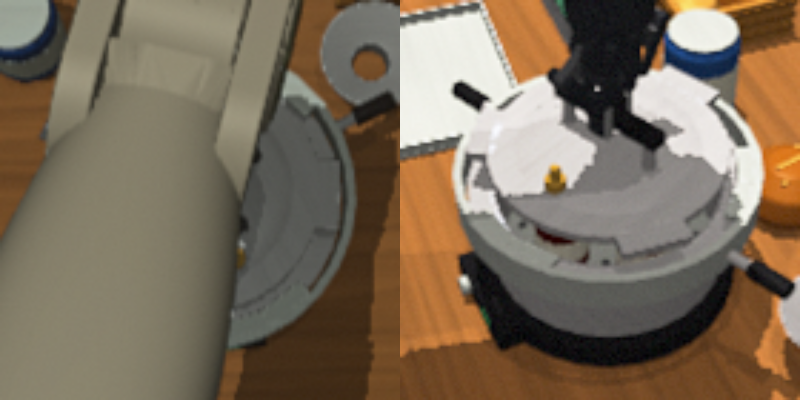

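The lid is centred above the ring, and its front ear at (665,240) of the side crop lies between lugs. Lowering gently.

```bash
python3 -m pendant '[{"travel":[0,0,0.04],"rot":[0,0,0],"fingers":-1},{"travel":[0,0,0.07],"rot":[0,0,0],"fingers":-1},{"travel":[0,0,0.1],"rot":[0,0,0],"fingers":-1},{"travel":[0,0,0.13],"rot":[0,0,0],"fingers":-1},{"travel":[0,0,0.15],"rot":[0,0,0],"fingers":-1},{"travel":[0,0,0.15],"rot":[0,0,0],"fingers":-1}]'; python3 -m pendant '[{"travel":[0,0,0.03],"rot":[0,0,0],"fingers":-1},{"travel":[0,0,0.06],"rot":[0,0,0],"fingers":-1},{"travel":[0,0,0.08],"rot":[0,0,0],"fingers":-1},{"travel":[0,0,0.08],"rot":[0,0,0],"fingers":-1}]'
```

```text
clock: 26.8
tcp_pos: [0.5783, -0.0593, 0.1845]
orientation: [-0.0, 0.517, 0.856, -0.0]
wrist_force: [-0.2, 0.2, -6.5]
finger_gap: 0.0165
grip_force: 99.0
clock: 27.2
tcp_pos: [0.5782, -0.0592, 0.1749]
orientation: [-0.0, 0.517, 0.856, -0.0]
wrist_force: [0.3, 0.1, -7.4]
finger_gap: 0.0163
grip_force: 99.0
```

```bash
python3 -m pendant '[{"travel":[0,0,0.01],"rot":[0,0,0],"fingers":-1},{"travel":[0,0,0.018],"rot":[0,0,0],"fingers":-1},{"travel":[0,0,0.018],"rot":[0,0,0],"fingers":-1}]'
```

```text
clock: 27.5
tcp_pos: [0.5787, -0.0593, 0.1739]
orientation: [0.0, 0.517, 0.856, 0.0]
wrist_force: [-0.7, 0.5, -4.2]
finger_gap: 0.0162
grip_force: 99.4
```

Contact is starting at the rim height. I release, rise, move aside and look.

```bash
python3 -m pendant '[{"travel":[0,0,0.008],"rot":[0,0,0],"fingers":-1},{"travel":[0,0,0.008],"rot":[0,0,0],"fingers":-0.4},{"travel":[0,0,0.008],"rot":[0,0,0],"fingers":0.1},{"travel":[0,0,0.008],"rot":[0,0,0],"fingers":0.1},{"travel":[0,0,-0.2],"rot":[0,0,0],"fingers":0.1},{"travel":[0,0,-0.55],"rot":[0,0,0],"fingers":0.1},{"travel":[0,0,-0.8],"rot":[0,0,0],"fingers":0.1},{"travel":[0,0,-0.8],"rot":[0,0,0],"fingers":0.1}]'; python3 -m pendant '[{"travel":[-0.35,-0.1,0],"rot":[0,0,0],"fingers":0},{"travel":[-0.7,-0.2,0],"rot":[0,0,0],"fingers":-0.5},{"travel":[-1,-0.3,0],"rot":[0,0,0],"fingers":-1},{"travel":[-1,-0.3,0],"rot":[0,0,0],"fingers":-1}]'; python3 -m pendant '[{"travel":[-0.35,0,0],"rot":[0,0,0],"fingers":-1},{"travel":[-0.7,0,0],"rot":[0,0,0],"fingers":-1},{"travel":[-1,0,0],"rot":[0,0,0],"fingers":-1},{"travel":[-1,0,0],"rot":[0,0,0],"fingers":-1},{"travel":[-1,0,0],"rot":[0,0,0],"fingers":-1}]';  python3 - <<'E'
from fit import *
a,d1=env.read_camera('top'); b,d=env.read_camera('side')
cv2.imwrite('pics/ts5.png',np.hstack([cv2.resize(a[140:280,205:345],(400,400)),cv2.resize(b[150:290,210:350],(400,400))]))
for n,dd in(('top',d1),('side',d)):
    W=cloud(n,dd); P=box(W,.47,.69,-.17,.05,.12,.1375); c=P[:,:2].mean(0)
    A=np.c_[P[:,:2]-c,np.ones(len(P))]; k=abs(P[:,2]-np.median(P[:,2]))<.004; q=np.linalg.lstsq(A[k],P[k,2],rcond=None)[0]; print(n,'lid plane',q,k.sum())
    B=box(W,.5,.66,-.14,.02,.165,.19); 
    if len(B)>20: print('bar',cv2.minAreaRect((B[:,:2]*1000).astype(np.float32)))
    H=box(W,.35,.85,-.3,.2,.119,.135); d_=H[:,:2]-[.578,-.059]; r=np.hypot(*d_.T); k=(r>.16)&(r<.205)
    for s in(1,-1):
        g=d_[k&(s*d_[:,1]>0)]
        if len(g): print('handle',s,np.degrees(np.arctan2(*np.median(g,0)[::-1])))
E
```

```text
clock: 28.3
tcp_pos: [0.581, -0.06, 0.2747]
orientation: [0.004, 0.517, 0.856, 0.001]
wrist_force: [-0.2, 0.5, 0.5]
finger_gap: 0.0469
grip_force: 0.0
clock: 28.7
tcp_pos: [0.6031, -0.187, 0.2678]
orientation: [0.0, 0.519, 0.855, -0.001]
wrist_force: [-0.3, 1.1, -0.7]
finger_gap: 0.0004
grip_force: 0.0
clock: 29.2
tcp_pos: [0.6584, -0.2887, 0.2674]
orientation: [-0.001, 0.517, 0.856, 0.0]
wrist_force: [0.6, 1.1, 0.3]
finger_gap: -0.0003
grip_force: 0.0
top lid plane [0.00090834 0.00076149 0.1336978 ] 4383
bar ((579.2288818359375, -56.830265045166016), (18.660499572753906, 116.2711410522461), 27.744571685791016)
handle 1 118.01340751750031
handle -1 -62.102231744920395
side lid plane [0.00029832 0.00018628 0.13179746] 3311
bar ((575.9823608398438, -60.98193359375), (19.892093658447266, 117.35918426513672), 27.101882934570312)
handle 1 120.09607519670223
handle -1 -64.38798231684119
```

View pics/ts5.png

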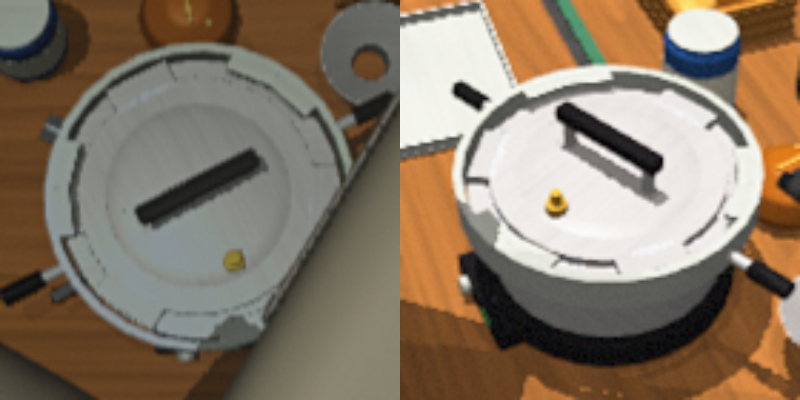

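Run:
```python
from fit import *
for n,c in(('top',(.578,-.059)),('side',(.5755,-.0625))):
    d=np.load(n+'0.npy'); W=cloud(n,d); P=box(W,.35,.85,-.3,.2,.085,.112); q=P[:,:2]-c; r=np.hypot(*q.T); k=(r>.145)&(r<.168); a=np.degrees(np.arctan2(q[k,1],q[k,0]))
    h=np.histogram(a,np.arange(-180,181,4)); print(n,[(int(b),int(m)) for m,b in zip(h[0],h[1]) if m])
    for lo,hi in((45,80),(108,140)):
        g=(a>lo)&(a<hi)
        if g.any(): print(lo,a[g].mean(),g.sum(),np.percentile(P[k][g][:,2],[10,50,90]).round(3), r[k][g].max())
b=cv2.imread('pics/top0.png'); b=b[145:275,195:350]; cv2.imwrite('pics/t6.png',cv2.resize(b,None,fx=4,fy=4,interpolation=cv2.INTER_CUBIC))
```

```text
top [(56, 4), (60, 21), (64, 24), (68, 7), (120, 11), (124, 17)]
45 64.3728846934869 56 [0.105 0.106 0.109] 0.1644664813005368
108 124.42196985727774 28 [0.103 0.107 0.11 ] 0.1640863979909474
side []
```

View pics/t6.png

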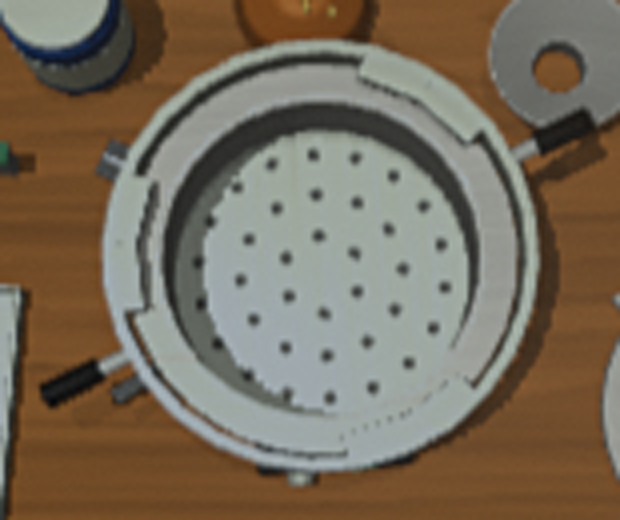

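The close-up shows the open tongue (narrow) at (128,388) and the broad locked tongue at (112,160). The left handle at (75,380) sits a little past the open mark. In angles the tongues are at 124.4° and 64.4° and the handle at 118°, so the ring must turn about 53.7°. I'll cage the right handle loosely and carry it round the arc.

```bash
python3 -m pendant '[{"travel":[0.25,0.15,0],"rot":[0,0,0],"fingers":-0.05},{"travel":[0.479,0.306,0],"rot":[0,0,0],"fingers":-0.05},{"travel":[0.479,0.306,0.2],"rot":[0,0,0],"fingers":-0.05},{"travel":[0.479,0.306,0.5],"rot":[0,0,0],"fingers":-0.05},{"travel":[0.479,0.306,0.7],"rot":[0,0,0],"fingers":-0.05},{"travel":[0.479,0.306,0.7],"rot":[0,0,0],"fingers":-0.05},{"travel":[0.479,0.306,0.7],"rot":[0,0,0],"fingers":-0.05}]'
python3 - <<'E'
from fit import *
b,d=env.read_camera('side')
cv2.imwrite('pics/s7.png',cv2.resize(b[170:330,290:450],(560,560)))
E
```

```text
clock: 30.0
tcp_pos: [0.6639, -0.2193, 0.1864]
orientation: [0.0, 0.516, 0.856, 0.0]
wrist_force: [-0.2, 0.2, 1.3]
finger_gap: 0.0406
grip_force: 0.0
```

View pics/s7.png

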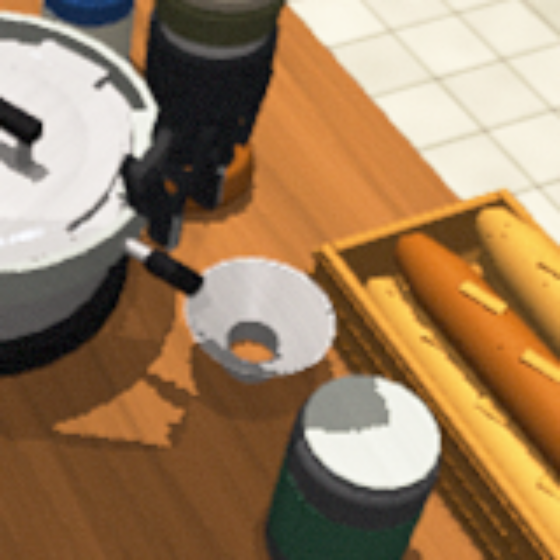

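The fingers stand above the right handle at (165,265), one on each side. I descend and narrow the cage.

```bash
python3 -m pendant '[{"travel":[0,0,0.15],"rot":[0,0,0],"fingers":-0.05},{"travel":[0,0,0.35],"rot":[0,0,0],"fingers":-0.05},{"travel":[0,0,0.53],"rot":[0,0,0],"fingers":-0.05},{"travel":[0,0,0.53],"rot":[0,0,0],"fingers":-0.35},{"travel":[0,0,0.53],"rot":[0,0,0],"fingers":-0.42},{"travel":[0,0,0.53],"rot":[0,0,0],"fingers":-0.42}]'
python3 - <<'E'
import numpy as np
# arc plan: tool axes at 27.85 deg closing; pot centre
c=np.array([.5794,-.0595]); th=np.radians(27.85); y=np.array([np.cos(th),np.sin(th)]); x=np.array([-y[1],y[0]])
s=np.array([.6645,-.2195]); a0=np.degrees(np.arctan2(*(s-c)[::-1])); print(a0,np.hypot(*(s-c)))
for D in range(6,60,6):
    a=np.radians(-62.15-D); p=c+.182*np.array([np.cos(a),np.sin(a)]); d=p-s; print(D,p.round(4),(d@x/.12).round(3),(d@y/.12).round(3),'rot',round(D/60,3))
E
```

```text
clock: 30.65
tcp_pos: [0.6655, -0.2211, 0.1244]
orientation: [0.002, 0.517, 0.856, 0.0]
wrist_force: [-0.0, -1.2, 1.2]
finger_gap: 0.0249
grip_force: 0.0
-61.9926049695035 0.1812236463599604
6 [ 0.6471 -0.2284] 0.002 -0.163 rot 0.1
12 [ 0.6291 -0.2346] 0.027 -0.319 rot 0.2
18 [ 0.6105 -0.2388] 0.068 -0.473 rot 0.3
24 [ 0.5916 -0.2411] 0.125 -0.621 rot 0.4
30 [ 0.5726 -0.2414] 0.197 -0.762 rot 0.5
36 [ 0.5536 -0.2397] 0.283 -0.896 rot 0.6
42 [ 0.5349 -0.236 ] 0.383 -1.019 rot 0.7
48 [ 0.5167 -0.2304] 0.495 -1.131 rot 0.8
54 [ 0.4992 -0.2229] 0.619 -1.231 rot 0.9
```

```bash
python3 -m pendant '[{"travel":[0.004,-0.08,0],"rot":[0,0,0.05],"fingers":-0.42},{"travel":[0.01,-0.163,0],"rot":[0,0,0.1],"fingers":-0.42},{"travel":[0.024,-0.241,0],"rot":[0,0,0.15],"fingers":-0.42},{"travel":[0.04,-0.319,0],"rot":[0,0,0.2],"fingers":-0.42},{"travel":[0.08,-0.473,0],"rot":[0,0,0.3],"fingers":-0.42},{"travel":[0.137,-0.621,0],"rot":[0,0,0.4],"fingers":-0.42},{"travel":[0.21,-0.762,0],"rot":[0,0,0.5],"fingers":-0.42},{"travel":[0.297,-0.896,0],"rot":[0,0,0.6],"fingers":-0.42},{"travel":[0.297,-0.896,0],"rot":[0,0,0.6],"fingers":-0.42},{"travel":[0.297,-0.896,0],"rot":[0,0,0.6],"fingers":-0.42}]'
python3 - <<'E'
import numpy as np
from h import env
st=env.get_state(); q=st['orientation']; s=st['tcp_pos'][:2]; th=2*np.arctan2(q[2],q[1])-np.pi/2
c=np.array([.5794,-.0595]); y=np.array([np.cos(th),np.sin(th)]); x=np.array([-y[1],y[0]])
print(np.degrees(th),np.degrees(np.arctan2(*(s-c)[::-1])),np.hypot(*(s-c)))
for A in(-104,-110,-115,-117):
    a=np.radians(A); p=c+.182*np.array([np.cos(a),np.sin(a)]); d=p-s; print(A,(d@x/.12).round(3),(d@y/.12).round(3),'rot',round((np.degrees(th)-(90+A))/60,3))
E
```

```text
clock: 31.65
tcp_pos: [0.5533, -0.2395, 0.1234]
orientation: [0.001, 0.755, 0.655, 0.001]
wrist_force: [1.0, 0.2, -1.5]
finger_gap: 0.0248
grip_force: 0.0
-8.133256011135469 -98.24391502851033 0.18189166686286895
-104 0.007 -0.152 rot 0.098
-110 0.032 -0.309 rot 0.198
-115 0.064 -0.437 rot 0.281
-117 0.081 -0.488 rot 0.314
```

```bash
python3 -m pendant '[{"travel":[0.002,-0.076,0],"rot":[0,0,0.05],"fingers":-0.42},{"travel":[0.007,-0.152,0],"rot":[0,0,0.1],"fingers":-0.42},{"travel":[0.017,-0.23,0],"rot":[0,0,0.15],"fingers":-0.42},{"travel":[0.032,-0.309,0],"rot":[0,0,0.2],"fingers":-0.42},{"travel":[0.046,-0.375,0],"rot":[0,0,0.24],"fingers":-0.42},{"travel":[0.064,-0.437,0],"rot":[0,0,0.28],"fingers":-0.42},{"travel":[0.081,-0.488,0],"rot":[0,0,0.314],"fingers":-0.42},{"travel":[0.081,-0.488,0],"rot":[0,0,0.314],"fingers":-0.42},{"travel":[0.081,-0.488,0],"rot":[0,0,0.314],"fingers":-0.42}]'
python3 - <<'E'
from fit import *
st=env.get_state(); s=st['tcp_pos'][:2]-[.5794,-.0595]; print(np.degrees(np.arctan2(*s[::-1])))
for n,c in(('top',(.578,-.059)),('side',(.5755,-.0625))):
    a,d=env.read_camera(n); W=cloud(n,d); H=box(W,.35,.85,-.3,.2,.119,.135); d_=H[:,:2]-c; r=np.hypot(*d_.T); g=d_[(r>.165)&(r<.203)&(d_[:,1]>0)]
    if len(g)>15: print(n,'left handle',np.degrees(np.arctan2(*np.median(g,0)[::-1])),len(g))
E
```

```text
clock: 32.55
tcp_pos: [0.4972, -0.2214, 0.1224]
orientation: [0.001, 0.852, 0.523, 0.001]
wrist_force: [1.1, -1.0, 0.7]
finger_gap: 0.0247
grip_force: 0.8
-116.9118044347813
top left handle 65.36497372651064 89
```

The left handle is at 65.4° against the mark's 64.4°, so the ring is locked. I open, rise clear, and measure the sheet and upstand.

```bash
python3 -m pendant '[{"travel":[0,0,0],"rot":[0,0,0],"fingers":-0.05},{"travel":[0,0,0],"rot":[0,0,0],"fingers":-0.05},{"travel":[0,0,-0.3],"rot":[0,0,0],"fingers":-0.05},{"travel":[0,0,-0.7],"rot":[0,0,0],"fingers":-0.05},{"travel":[0,0,-1],"rot":[0,0,0],"fingers":-0.4},{"travel":[0,0,-1],"rot":[0,0,0],"fingers":-1},{"travel":[0,0,-1],"rot":[0,0,0],"fingers":-1}]'
cat > sh.py <<'E'
from fit import *
def line(P,i,j):  # coordinate j as function of i, robust
    k=np.ones(len(P),bool)
    for _ in range(6):
        p=np.polyfit(P[k,i],P[k,j],1); k=abs(P[:,j]-np.polyval(p,P[:,i]))<.009
    return p,k.sum()
def run(n):
    a,d=env.read_camera(n); W=cloud(n,d); hsv=cv2.cvtColor(a,cv2.COLOR_BGR2HSV)
    g=(hsv[...,0]>45)&(hsv[...,0]<95)&(hsv[...,1]>100)&(W[...,2]>.043)&(W[...,2]<.056)
    U=W[g]; U=U[(U[:,1]>.15)&(U[:,1]<.52)&(U[:,0]>.3)&(U[:,0]<.72)]
    bk=U[(U[:,1]<.44)&(U[:,0]>.63)]; sd=U[(U[:,0]<.63)&(U[:,1]>.44)]
    pb,nb=line(bk,1,0); ps,ns=line(sd,0,1); print(n,'back x=%.4f*y+%.4f'%tuple(pb),nb,'w',np.percentile(bk[:,0]-np.polyval(pb,bk[:,1]),[3,97]).round(4),'side y=%.4f*x+%.4f'%tuple(ps),ns,np.percentile(sd[:,1]-np.polyval(ps,sd[:,0]),[3,97]).round(4))
    S=box(W,.36,.70,.12,.50,.011,.022); S=S[(S[:,0]<np.polyval(pb,S[:,1])-.007)&(S[:,1]<np.polyval(ps,S[:,0])-.007)]
    m=cv2.minAreaRect((S[:,:2]*1000).astype(np.float32)); print(' sheet',m,len(S))
    t=np.arctan((ps[0]-pb[0])/2); ex=np.array([np.cos(t),np.sin(t)]); ey=np.array([-ex[1],ex[0]])
    c=np.array(m[0])/1000; xm=(pb[0]*ps[1]+pb[1])/(1-pb[0]*ps[0]); K=np.array([xm,ps[0]*xm+ps[1]])-.007*ex-.007*ey
    spot=K-.09*ex-.12*ey; print(' yaw up',np.degrees(t),'inner corner',K.round(4),'spot',spot.round(4),'sheet rel',((c-spot)@ex).round(4),((c-spot)@ey).round(4)); return a
E
python3 - <<'E'
from sh import *
a=run('top'); run('side'); cv2.imwrite('pics/t8.png',a)
E
```

```text
clock: 33.35
tcp_pos: [0.4961, -0.2211, 0.2422]
orientation: [0.001, 0.853, 0.522, 0.0]
wrist_force: [-0.6, -0.4, -0.5]
finger_gap: -0.0003
grip_force: 0.0
top back x=0.0141*y+0.6588 430 w [-0.0061  0.0064] side y=-0.0147*x+0.4826 574 [-0.0074  0.0075]
 sheet ((513.1246337890625, 313.97784423828125), (307.9782409667969, 257.689697265625), 89.16316986083984) 524
 yaw up -0.8243331495947864 inner corner [0.6584 0.4659] spot [0.5667 0.3472] sheet rel -0.0531 -0.034Traceback (most recent call last):
  File "<stdin>", line 2, in <module>
  File "sh.py", line 12, in run
    pb,nb=line(bk,1,0); ps,ns=line(sd,0,1); print(n,'back x=%.4f*y+%.4f'%tuple(pb),nb,'w',np.percentile(bk[:,0]-np.polyval(pb,bk[:,1]),[3,97]).round(4),'side y=%.4f*x+%.4f'%tuple(ps),ns,np.percentile(sd[:,1]-np.polyval(ps,sd[:,0]),[3,97]).round(4))
          ~~~~^^^^^^^^
  File "sh.py", line 5, in line
    p=np.polyfit(P[k,i],P[k,j],1); k=abs(P[:,j]-np.polyval(p,P[:,i]))<.009
    raise TypeError("expected non-empty vector for x")
TypeError: expected non-empty vector for x
```

```bash
python3 -m pendant '[{"travel":[0.12,-0.1,0],"rot":[0,0,-0.14],"fingers":-1},{"travel":[0.25,-0.2,0],"rot":[0,0,-0.28],"fingers":-1},{"travel":[0.37,-0.3,0],"rot":[0,0,-0.42],"fingers":-1},{"travel":[0.5,-0.4,0],"rot":[0,0,-0.56],"fingers":-1},{"travel":[0.62,-0.5,0],"rot":[0,0,-0.7],"fingers":-1},{"travel":[0.75,-0.6,0],"rot":[0,0,-0.84],"fingers":-1},{"travel":[0.87,-0.7,0],"rot":[0,0,-0.9685],"fingers":-1},{"travel":[1,-0.8,0],"rot":[0,0,-0.9685],"fingers":-1},{"travel":[1,-0.8,0],"rot":[0,0,-0.9685],"fingers":-1}]'|head -3; python3 -m pendant '[{"travel":[0.12,0.03,0],"rot":[0,0,-0.14],"fingers":-1},{"travel":[0.25,0.06,0],"rot":[0,0,-0.28],"fingers":-1},{"travel":[0.37,0.1,0],"rot":[0,0,-0.42],"fingers":-1},{"travel":[0.5,0.13,0],"rot":[0,0,-0.56],"fingers":-1},{"travel":[0.62,0.16,0],"rot":[0,0,-0.7],"fingers":-1},{"travel":[0.75,0.2,0],"rot":[0,0,-0.84],"fingers":-1},{"travel":[0.87,0.23,0],"rot":[0,0,-0.9685],"fingers":-1},{"travel":[1,0.26,0],"rot":[0,0,-0.9685],"fingers":-1},{"travel":[1,0.26,0],"rot":[0,0,-0.9685],"fingers":-1}]'|head -3
python3 - <<'E'
import re
s=open('sh.py').read()
s=s.replace("S=box(W,.36,.70,.12,.50,.011,.022); S=S[(S[:,0]<np.polyval(pb,S[:,1])-.007)&(S[:,1]<np.polyval(ps,S[:,0])-.007)]","S=box(W,.36,.70,.145,.50,.012,.021); S=S[(S[:,0]<np.polyval(pb,S[:,1])-mg)&(S[:,1]<np.polyval(ps,S[:,0])-mg)]").replace("def run(n):","def run(n,mg=.03):")
open('sh.py','w').write(s)
E
python3 - <<'E'
from sh import *
a=run('top'); cv2.imwrite('pics/t8.png',cv2.resize(a[150:320,50:390],(800,400)))
E
```

```text
clock: 34.35
tcp_pos: [0.4633, -0.0684, 0.24]
orientation: [-0.002, 0.491, 0.871, -0.0]
clock: 35.25
tcp_pos: [0.429, 0.0491, 0.2406]
orientation: [-0.001, 0.007, 1.0, 0.0]
top back x=0.0142*y+0.6588 429 w [-0.006   0.0062] side y=-0.0133*x+0.4820 575 [-0.0076  0.0075]
 sheet ((488.1688537597656, 283.8569641113281), (241.9160614013672, 179.6071319580078), 87.20406341552734) 262
 yaw up -0.7899788792277794 inner corner [0.6584 0.4662] spot [0.5668 0.3475] sheet rel -0.0777 -0.0647
```

View pics/t8.png

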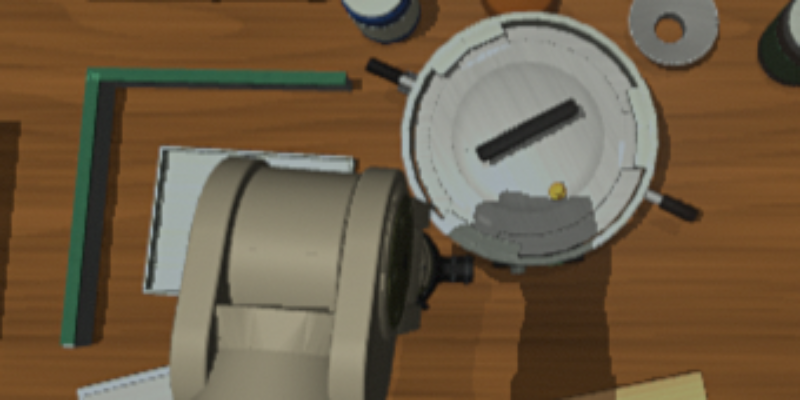

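The sheet is unmoved, the lid is flat, and the left handle at (388,72) is over the mark. I go in front of the sheet's near rim with the fingers spread.

```bash
python3 -m pendant '[{"travel":[0.1,0.35,0],"rot":[0,0,0],"fingers":1},{"travel":[0.2,0.7,0],"rot":[0,0,0],"fingers":1},{"travel":[0.293,0.9755,0],"rot":[0,0,0],"fingers":1}]'|head -2; python3 -m pendant '[{"travel":[0.1,0.35,0],"rot":[0,0,0],"fingers":1},{"travel":[0.2,0.7,0],"rot":[0,0,0],"fingers":1},{"travel":[0.293,0.9755,0.2],"rot":[0,0,0],"fingers":1},{"travel":[0.293,0.9755,0.6],"rot":[0,0,0],"fingers":1},{"travel":[0.293,0.9755,1],"rot":[0,0,0],"fingers":1},{"travel":[0.293,0.9755,1],"rot":[0,0,0],"fingers":1}]'|head -3; python3 -m pendant '[{"travel":[0,0,0.2],"rot":[0,0,0],"fingers":1},{"travel":[0,0,0.4],"rot":[0,0,0],"fingers":1},{"travel":[0,0,0.6],"rot":[0,0,0],"fingers":1},{"travel":[0,0,0.7],"rot":[0,0,0],"fingers":1},{"travel":[0,0,0.75],"rot":[0,0,0],"fingers":1},{"travel":[0,0,0.75],"rot":[0,0,0],"fingers":1}]'
```

```text
clock: 35.6
tcp_pos: [0.3966, 0.1665, 0.2412]
clock: 36.2
tcp_pos: [0.3588, 0.2807, 0.1157]
orientation: [-0.006, 0.008, 1.0, -0.003]
clock: 36.8
tcp_pos: [0.3643, 0.2834, 0.0323]
orientation: [0.0, 0.008, 1.0, 0.0]
wrist_force: [-0.7, 0.2, -0.9]
finger_gap: 0.0853
grip_force: 0.0
```

```bash
python3 -m pendant '[{"travel":[0,0,0.04],"rot":[0,0,0],"fingers":1},{"travel":[0,0,0.08],"rot":[0,0,0],"fingers":1},{"travel":[0,0,0.08],"rot":[0,0,0],"fingers":1}]'; python3 -m pendant '[{"travel":[0,0,0.025],"rot":[0,0,0],"fingers":1},{"travel":[0,0,0.04],"rot":[0,0,0],"fingers":1},{"travel":[0,0,0.04],"rot":[0,0,0],"fingers":1}]';python3 - <<'E'
from fit import *
b,d=env.read_camera('side')
cv2.imwrite('pics/s9.png',cv2.resize(b[110:250,120:280],(800,700))[:600])
E
```

```text
clock: 37.1
tcp_pos: [0.3632, 0.2836, 0.0221]
orientation: [0.0, 0.008, 1.0, 0.0]
wrist_force: [-0.1, 0.5, 0.3]
finger_gap: 0.0854
grip_force: 0.0
clock: 37.4
tcp_pos: [0.363, 0.2836, 0.0171]
orientation: [-0.0, 0.008, 1.0, -0.0]
wrist_force: [-0.4, -0.5, -0.4]
finger_gap: 0.0851
grip_force: 0.0
```

View pics/s9.png

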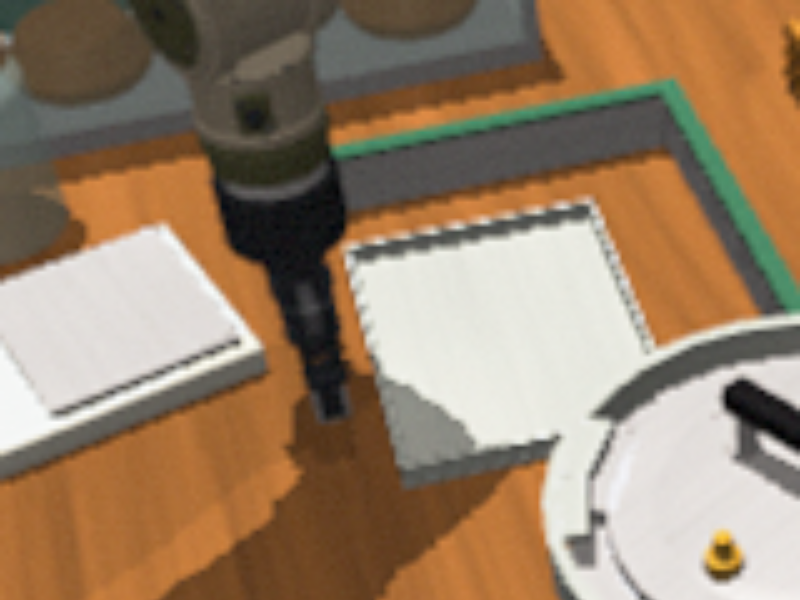

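The open fingertips stand in front of the near rim at about (335,410), near the counter. I go slightly lower and push along +x.

```bash
python3 -m pendant '[{"travel":[0,0,0.035],"rot":[0,0,0],"fingers":1},{"travel":[-0.1,0,0.035],"rot":[0,0,0],"fingers":1},{"travel":[-0.2,0,0.035],"rot":[0,0,0],"fingers":1},{"travel":[-0.3,0,0.035],"rot":[0,0,0],"fingers":1},{"travel":[-0.4,0,0.035],"rot":[0,0,0],"fingers":1},{"travel":[-0.5,0,0.035],"rot":[0,0,0],"fingers":1},{"travel":[-0.6,0,0.035],"rot":[0,0,0],"fingers":1},{"travel":[-0.7,0,0.035],"rot":[0,0,0],"fingers":1},{"travel":[-0.78,0,0.035],"rot":[0,0,0],"fingers":1},{"travel":[-0.78,0,0.035],"rot":[0,0,0],"fingers":1}]'
python3 - <<'E'
from sh import *
run('top',.015)
E
```

```text
clock: 38.45
tcp_pos: [0.4593, 0.2822, 0.0132]
orientation: [0.001, 0.008, 1.0, 0.0]
wrist_force: [-0.3, -0.6, 0.1]
finger_gap: 0.0853
grip_force: 0.0
top back x=0.0147*y+0.6585 426 w [-0.0057  0.006 ] side y=-0.0208*x+0.4866 121 [-0.0074  0.0075]
 sheet ((559.8858642578125, 285.9205322265625), (241.48924255371094, 175.4840087890625), 88.99237060546875) 190
 yaw up -1.0179865054741615 inner corner [0.6584 0.4659] spot [0.5663 0.3475] sheet rel -0.0053 -0.0617
```

```bash
python3 -m pendant '[{"travel":[-0.02,0,0],"rot":[0,0,0],"fingers":1},{"travel":[-0.04,0,0],"rot":[0,0,0],"fingers":1},{"travel":[-0.04,0,0],"rot":[0,0,0],"fingers":1}]'; python3 -m pendant '[{"travel":[-0.02,0,0],"rot":[0,0,0],"fingers":1},{"travel":[-0.04,0,0],"rot":[0,0,0],"fingers":1},{"travel":[-0.04,0,0],"rot":[0,0,0],"fingers":1}]'
```

```text
clock: 38.8
tcp_pos: [0.46, 0.2821, 0.0131]
orientation: [-0.001, 0.007, 1.0, 0.0]
wrist_force: [-4.3, 0.7, 3.4]
finger_gap: 0.0853
grip_force: 2.5
clock: 39.1
tcp_pos: [0.4647, 0.2819, 0.0131]
orientation: [-0.001, 0.007, 1.0, -0.0]
wrist_force: [-5.8, -0.2, 3.1]
finger_gap: 0.0855
grip_force: 2.9
```

```bash
python3 -m pendant '[{"travel":[-0.02,0,0],"rot":[0,0,0],"fingers":1},{"travel":[-0.04,0,0],"rot":[0,0,0],"fingers":1},{"travel":[-0.04,0,0],"rot":[0,0,0],"fingers":1}]'; python3 -m pendant '[{"travel":[-0.02,0,0],"rot":[0,0,0],"fingers":1},{"travel":[-0.04,0,0],"rot":[0,0,0],"fingers":1},{"travel":[-0.04,0,0],"rot":[0,0,0],"fingers":1}]'
python3 - <<'E'
from sh import *
run('top',.012)
E
```

```text
clock: 39.4
tcp_pos: [0.4657, 0.2818, 0.0129]
orientation: [-0.005, 0.007, 1.0, -0.0]
wrist_force: [-15.2, 1.4, 12.0]
finger_gap: 0.0853
grip_force: 7.6
clock: 39.7
tcp_pos: [0.4659, 0.2816, 0.0125]
orientation: [-0.009, 0.006, 1.0, -0.0]
wrist_force: [-27.0, 3.2, 21.9]
finger_gap: 0.0853
grip_force: 13.4
top back x=0.0150*y+0.6585 424 w [-0.0059  0.006 ] side y=-0.0910*x+0.5294 79 [-0.0079  0.0067]
 sheet ((564.819091796875, 286.1452941894531), (242.5870819091797, 170.78814697265625), 88.93014526367188) 169
 yaw up -3.0325114971036835 inner corner [0.6582 0.4623] spot [0.562  0.3472] sheet rel 0.0061 -0.0608
```

```bash
python3 -m pendant '[{"travel":[0.1,0,0],"rot":[0,0,0],"fingers":1},{"travel":[0.2,0,0],"rot":[0,0,0],"fingers":1},{"travel":[0.2,0,-0.4],"rot":[0,0,0],"fingers":1},{"travel":[0.2,0,-0.8],"rot":[0,0,-0.1],"fingers":1},{"travel":[0.2,0,-0.9],"rot":[0,0,-0.24],"fingers":1},{"travel":[0,0.2,-0.9],"rot":[0,0,-0.38],"fingers":1},{"travel":[-0.2,0.4,-0.9],"rot":[0,0,-0.52],"fingers":1},{"travel":[-0.5,0.6,-0.9],"rot":[0,0,-0.66],"fingers":1},{"travel":[-0.8,0.76,-0.9],"rot":[0,0,-0.75],"fingers":1},{"travel":[-0.8,0.76,-0.9],"rot":[0,0,-0.75],"fingers":1}]'|head -3; python3 -m pendant '[{"travel":[0,0,0],"rot":[0,0,-0.14],"fingers":1},{"travel":[0,0,0],"rot":[0,0,-0.28],"fingers":1},{"travel":[0,0,0],"rot":[0,0,-0.42],"fingers":1},{"travel":[0,0,0],"rot":[0,0,-0.56],"fingers":1},{"travel":[0,0,0],"rot":[0,0,-0.7],"fingers":1},{"travel":[0,0,0],"rot":[0,0,-0.75],"fingers":1},{"travel":[0,0,0],"rot":[0,0,-0.75],"fingers":1}]'
python3 - <<'E'
from sh import *
run('top',.012); run('side',.012)
E
```

```text
clock: 40.75
tcp_pos: [0.5782, 0.3737, 0.1197]
orientation: [0.002, -0.376, 0.927, -0.0]
clock: 41.45
tcp_pos: [0.5731, 0.3714, 0.1214]
orientation: [0.0, -0.701, 0.713, -0.0]
wrist_force: [-1.0, -0.0, 0.1]
finger_gap: 0.0853
grip_force: 0.0
top back x=0.0134*y+0.6590 386 w [-0.006  0.006] side y=-0.0123*x+0.4815 437 [-0.0073  0.0076]
 sheet ((564.067626953125, 285.9432067871094), (242.24200439453125, 172.35874938964844), 89.0794677734375) 325
 yaw up -0.7346870088211636 inner corner [0.6583 0.4664] spot [0.5668 0.3476] sheet rel -0.0019 -0.0617
side back x=0.0146*y+0.6586 159 w [-0.0065  0.0062] side y=-0.0152*x+0.4804 146 [-0.0075  0.0075]
 sheet ((562.5551147460938, 283.2510070800781), (247.0719757080078, 175.90740966796875), 89.1496810913086) 141
 yaw up -0.8522959877054821 inner corner [0.6583 0.4634] spot [0.5666 0.3448] sheet rel -0.0031 -0.0616
```

```bash
python3 -m pendant '[{"travel":[0,0,0.2],"rot":[0,0,0],"fingers":1},{"travel":[0,0,0.4],"rot":[0,0,0],"fingers":1},{"travel":[0,0,0.6],"rot":[0,0,0],"fingers":1},{"travel":[0,0,0.75],"rot":[0,0,0],"fingers":1},{"travel":[0,0,0.82],"rot":[0,0,0],"fingers":1},{"travel":[0,0,0.855],"rot":[0,0,0],"fingers":1},{"travel":[0,0,0.855],"rot":[0,0,0],"fingers":1}]'; python3 -m pendant '[{"travel":[-0.08,0,0],"rot":[0,0,0],"fingers":1},{"travel":[-0.16,0,0],"rot":[0,0,0],"fingers":1},{"travel":[-0.24,0,0],"rot":[0,0,0],"fingers":1},{"travel":[-0.32,0,0],"rot":[0,0,0],"fingers":1},{"travel":[-0.32,0,0],"rot":[0,0,0],"fingers":1}]';  python3 - <<'E'
from sh import *
run('top',.012)
E
```

```text
clock: 42.25
tcp_pos: [0.5734, 0.3716, 0.0186]
orientation: [0.0, -0.702, 0.713, -0.0]
wrist_force: [-0.1, 0.4, 0.1]
finger_gap: 0.0855
grip_force: 0.0
clock: 42.75
tcp_pos: [0.5744, 0.4117, 0.0195]
orientation: [0.001, -0.702, 0.712, -0.0]
wrist_force: [-0.2, -0.5, 0.9]
finger_gap: 0.0854
grip_force: 0.0
top back x=0.0145*y+0.6588 426 w [-0.0058  0.0061] side y=-0.0148*x+0.4827 420 [-0.0076  0.0077]
 sheet ((562.1856079101562, 306.4479675292969), (169.2332305908203, 242.2705535888672), 0.2971511781215668) 257
 yaw up -0.8408321218899016 inner corner [0.6586 0.466 ] spot [0.5668 0.3473] sheet rel -0.004 -0.0409
```

```bash
python3 -m pendant '[{"travel":[-0.08,0,0],"rot":[0,0,0],"fingers":1},{"travel":[-0.16,0,0],"rot":[0,0,0],"fingers":1},{"travel":[-0.24,0,0],"rot":[0,0,0],"fingers":1},{"travel":[-0.29,0,0],"rot":[0,0,0],"fingers":1},{"travel":[-0.29,0,0],"rot":[0,0,0],"fingers":1}]'; python3 -m pendant '[{"travel":[-0.02,0,0],"rot":[0,0,0],"fingers":1},{"travel":[-0.04,0,0],"rot":[0,0,0],"fingers":1},{"travel":[-0.06,0,0],"rot":[0,0,0],"fingers":1},{"travel":[-0.06,0,0],"rot":[0,0,0],"fingers":1}]';  python3 - <<'E'
from sh import *
run('top',.009)
E
```

```text
clock: 43.3
tcp_pos: [0.5746, 0.4453, 0.0188]
orientation: [0.0, -0.702, 0.712, -0.0]
wrist_force: [1.0, -1.4, 0.4]
finger_gap: 0.0855
grip_force: 0.8
clock: 43.7
tcp_pos: [0.5747, 0.4514, 0.0187]
orientation: [-0.0, -0.702, 0.713, -0.0]
wrist_force: [-0.3, -5.2, 3.0]
finger_gap: 0.0852
grip_force: 2.4
top back x=0.0147*y+0.6586 424 w [-0.0058  0.006 ] side y=-0.0133*x+0.4819 324 [-0.0074  0.0079]
 sheet ((566.4720458984375, 345.5677185058594), (239.23873901367188, 176.37242126464844), 89.15437316894531) 302
 yaw up -0.8033050219601969 inner corner [0.6585 0.4661] spot [0.5668 0.3474] sheet rel -0.0003 -0.0018
```

Almost there. I keep pushing until contact.

```bash
python3 -m pendant '[{"travel":[-0.02,0,0],"rot":[0,0,0],"fingers":1},{"travel":[-0.03,0,0],"rot":[0,0,0],"fingers":1},{"travel":[-0.03,0,0],"rot":[0,0,0],"fingers":1}]'; python3 -m pendant '[{"travel":[-0.015,0,0],"rot":[0,0,0],"fingers":1},{"travel":[-0.03,0,0],"rot":[0,0,0],"fingers":1},{"travel":[-0.03,0,0],"rot":[0,0,0],"fingers":1}]'
```

```text
clock: 44.05
tcp_pos: [0.5747, 0.453, 0.0187]
orientation: [-0.002, -0.701, 0.713, -0.002]
wrist_force: [-1.3, -10.9, 5.2]
finger_gap: 0.0854
grip_force: 5.5
clock: 44.35
tcp_pos: [0.5747, 0.4532, 0.0187]
orientation: [-0.004, -0.701, 0.714, -0.003]
wrist_force: [-0.5, -20.7, 9.3]
finger_gap: 0.0854
grip_force: 10.4
```

The sheet is against the side face. I back off, rise, move away, and check everything.

```bash
python3 -m pendant '[{"travel":[0.06,0,0],"rot":[0,0,0],"fingers":1},{"travel":[0.14,0,0],"rot":[0,0,0],"fingers":1},{"travel":[0.14,0,0],"rot":[0,0,0],"fingers":1},{"travel":[0.14,0,-0.3],"rot":[0,0,0],"fingers":1},{"travel":[0.14,0,-0.7],"rot":[0,0,0],"fingers":1},{"travel":[0.14,0,-1],"rot":[0,0,0],"fingers":1}]'|head -2;python3 -m pendant '[{"travel":[0,0.3,-0.3],"rot":[0,0,0],"fingers":1},{"travel":[0,0.6,-0.7],"rot":[0,0,0],"fingers":1},{"travel":[0,1,-0.7],"rot":[0,0,0],"fingers":1}]'|head -2; python3 -m pendant '[{"travel":[0.2,0.3,0],"rot":[0,0,0],"fingers":1},{"travel":[0.2,0.6,0],"rot":[0,0,0],"fingers":1},{"travel":[0.2,0.8,0],"rot":[0,0,0],"fingers":1},{"travel":[0.2,0.8,0],"rot":[0,0,0],"fingers":1},{"travel":[0.2,0.8,0],"rot":[0,0,0],"fingers":1}]'|head -2;  python3 - <<'E'
from sh import *
a=run('top',.009); run('side',.009); cv2.imwrite('pics/t10.png',cv2.resize(a[110:320,50:400],(800,480)))
_,d=env.read_camera('top'); W=cloud('top',d)
B=box(W,.5,.66,-.14,.02,.165,.19); print('bar',cv2.minAreaRect((B[:,:2]*1000).astype(np.float32)),B[:,2].mean())
H=box(W,.35,.85,-.3,.2,.119,.135); q=H[:,:2]-[.578,-.059]; r=np.hypot(*q.T); k=(r>.165)&(r<.203)
for s in(1,-1): g=q[k&(s*q[:,1]>0)]; print('handle',s,np.degrees(np.arctan2(*np.median(g,0)[::-1])) if len(g) else None)
P=box(W,.47,.69,-.17,.05,.128,.1375); print('lid z',np.percentile(P[:,2],[5,50,95]))
E
```

```text
clock: 44.95
tcp_pos: [0.5745, 0.4435, 0.1409]
clock: 45.25
tcp_pos: [0.4621, 0.4463, 0.227]
clock: 45.75
tcp_pos: [0.3631, 0.4225, 0.2222]
top back x=0.0150*y+0.6585 426 w [-0.006  0.006] side y=-0.0145*x+0.4825 571 [-0.0074  0.0074]
 sheet ((566.5230712890625, 346.32427978515625), (237.78421020507812, 176.2972869873047), 89.14583587646484) 326
 yaw up -0.8441650535199293 inner corner [0.6585 0.466 ] spot [0.5667 0.3473] sheet rel -0.0002 -0.001
side back x=0.0154*y+0.6583 161 w [-0.0065  0.0062] side y=-0.0140*x+0.4801 150 [-0.0082  0.0072]
 sheet ((508.7215576171875, 342.7358093261719), (242.11805725097656, 291.9710388183594), 89.2744140625) 228
 yaw up -0.8413778192680134 inner corner [0.6585 0.4639] spot [0.5667 0.3452] sheet rel -0.058 -0.0033
bar ((579.1234130859375, -56.84139633178711), (18.43254852294922, 116.24718475341797), 27.75771141052246) 0.17957625183235887
handle 1 65.12496022783834
handle -1 -115.18585130866873
lid z [0.12997253 0.13373618 0.13701258]
```

View pics/t10.png

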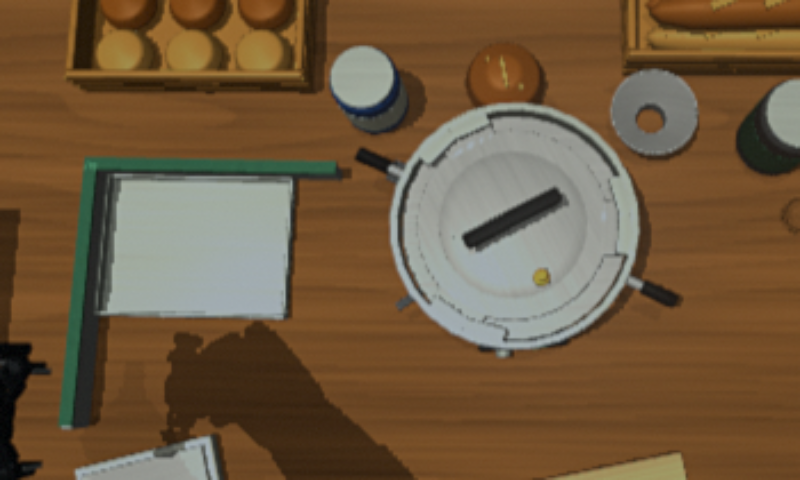

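The sheet lies flush in the corner around (195,245), the lid is flat under the lugs, and the left handle at (375,160) stands over the locked mark. The nearby bystanders look undisturbed. Handing in.

```bash
python3 -c "
from workcell import env
print(env.hand_in())"
```

```text
the job is handed in; nothing more can be done
None
```

I handed the job in at about 46 s on the robot's clock, but the hand-in returned no verdict: three jars stand in the pot (only three were present), the lid lies flat on the rim, the ring is within about 1° of the locked mark, and the sheet measures about 1 mm off its spot in the corner.

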